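Spring-probe check of a wax block in its row

TASK

Put the loose wax block into the empty place of the sloping tray, on the card slip, so that it lies flat, marked face up, square and in line with the two blocks already there, and let go of it. Then take the spring probe out of its stand and set its tip on the ring drawn on that block, the probe square to the sloping top face, and push lightly until the sprung tip is about half way in. Finish like that, still holding the probe in the gripper and pressing: do not let go or put it down, never push hard, and leave the dish, the tissue cassette and the timer where they are.

Things in the scene. Friction and masses are not known exactly. Their poses are not given: they have to be found in the camera images.
- tray: Fixed low dark steel tray; its deck, 70 (x) by 164 mm (y), slopes down to the front (-x) by 0.26 rad (15 deg). Origin on the bench under the deck's centre, z up, y along the row; deck 22 mm above it. A 4 mm high lip runs along the front, inner face 31 mm from the deck's centre line. Three places along y, 49 mm apart, the middle one central; two hold fixed wax blocks, the empty one varies.
- slip: Flat plain brown card slip 38 x 46 mm (0.4 mm, fixed) on the deck that marks the empty place. Origin at its centre on the deck surface. Its axes are those of the deck: z is square to the sloping deck, y runs along the row, x up the slope.
- row_a: Fixed wax block in the row, as the loose one but without a ring. Origin at the centre of its underside, on the deck.
- row_b: The other fixed wax block in the row. Origin at the centre of its underside.
- block: The loose pale wax block, 34 mm (x) by 42 mm (y) by 22 mm high (z), about 45 g, lying flat on the bench. Origin at the centre of its underside. In the row its 42 mm length lies along the row, either way round.
- block_center (a point): Centre of the loose wax block, 11 mm above its underside.
- block_spot (a point): Centre of the dark ring (15 mm across) drawn on the top face of the loose block, 9 mm from the face's centre along the block's +y.
- stand: Fixed grey square holder for the probe, 58 x 58 mm (74 x 74 mm foot), 76 mm high, with an upright through hole of 28 mm. Origin under its centre, on the bench.
- probe: Loose spring probe, 150 g, upright in the stand, collar on the stand's top. Origin at the centre of its barrel's lower (nose) face, z along its axis up to the handle. Steel barrel 24 mm across, 0 to 55 mm; collar 38 mm across, to 61 mm; round black handle 28 mm across, to 125 mm; steel button to 128 mm. The thin sprung tip stands 14 mm out of the nose. It must rise over 70 mm to leave the stand.
- probe_grip (a point): Centre of the probe's black handle, on the axis, 94 mm above the nose and 108 mm above the unpressed tip; grasp it here.
- probe_tip (a point): End of the probe's sprung tip (flat, 10 mm across), on the axis; it moves with the tip.
- plunger (a joint): How far the sprung tip is pushed into the probe, m: 0 fully out, 0.012 fully in (hard stop). Half way is 0.006. The spring pushes with 0.8 N at 0, 3.2 N at 0.006, 5.6 N at 0.012.
- petri: Small round dish lying on the bench, 58 mm across and 15 mm high, a bystander. Origin at the centre of its underside.
- cassette_w: Small white tissue cassette, 38 x 28 x 6 mm, lying on the bench, a bystander. Origin at the centre of its underside.
- clock: Timer, 60 x 66 x 18 mm, lying on the bench, a bystander. Origin at the centre of its underside.
There are look-alikes about, which are no part of the job. What is shaped like the stand but blue or purple is not meant.

How it is judged:
On the way, in this order (a step that is already met when the one before it is completed fails the run):
1. the loose wax block lies flat and square on the slip in the row, ring up, let go, the probe still in its stand (x of block_center in the frame of slip between -0.007 and 0.007 m and y of block_center in the frame of slip between -0.007 and 0.007 m and z of block_center in the frame of slip between 0.007 and 0.015 m and angle between the x axis of block and the x axis of slip, either way round below 0.15 rad and angle between the z axis of block and the z axis of slip, either way round below 0.12 rad and z of block_spot in the frame of slip above 0.018 m and contact force between each of the arm, the fingers and block below 0.05 N and linear speed of block below 0.02 m/s and distance of probe from where it was at the start of the episode below 0.02 m), for 0.2 s.
2. the probe is held by the fingers, clear of its stand and of the block (contact force between the fingers and probe above 1 N and contact force between probe and stand below 0.05 N and contact force between probe and block below 0.05 N and distance of probe from where it was at the start of the episode above 0.06 m), for 0.1 s.
At the end, for the whole second after the job is handed in: Block flat on the slip, ring up, within 7 mm each way and 0.15 rad of square; probe held by the fingers, touching only the block, tip within 6 mm of the ring's centre, within 0.12 rad of square to the face, tip pushed in 3 to 9.5 mm, under 8 N, all at rest (x of block_center in the frame of slip between -0.007 and 0.007 m and y of block_center in the frame of slip between -0.007 and 0.007 m and z of block_center in the frame of slip between 0.007 and 0.015 m and angle between the x axis of block and the x axis of slip, either way round below 0.15 rad and angle between the z axis of each of block, probe and the z axis of slip, either way round below 0.12 rad and z of block_spot in the frame of slip above 0.018 m and distance between probe_tip and block_spot below 0.006 m and value of joint plunger between 0.003 and 0.0095 m and z of probe in the frame of slip above 0.02 m and contact force between probe and block between 0.8 and 8 N and contact force between the fingers and probe above 1 N and contact force between probe and tray below 0.05 N and contact force between probe and row_a below 0.05 N and contact force between probe and row_b below 0.05 N and contact force between probe and stand below 0.05 N and contact force between the fingers and block below 0.05 N and linear speed of each of probe, block below 0.02 m/s); the arm keeps its last pose, push and grip.
It fails at once if the probe was pushed hard on the block (over 15 N) (contact force between probe and block above 15 N).
It fails at once if the dish was displaced by more than 30 mm (distance of petri from where it was at the start of the episode above 0.03 m).
It fails at once if the cassette was displaced by more than 30 mm (distance of cassette_w from where it was at the start of the episode above 0.03 m).
It fails at once if the timer was displaced by more than 30 mm (distance of clock from where it was at the start of the episode above 0.03 m).
It also fails if it takes over 61 s, if anything falls off the work surface, if the arm or the gripper's body presses on something with over 40 N, if the wrist force passes 120 N, or if a joint passes its speed limit or range.

ROBOT

A 7-joint arm with a two-finger parallel gripper is mounted at the origin on a cart in front of the work surface, level with it; the furniture and walls round the work are solid. World frame = base frame: x ahead of the robot, y to its left, z up, the work surface at z = 0. Lengths are in m, angles in rad, forces in N, time in s.
With the tool pointing down it reaches from about 0.4 to 0.925 m from the base axis. Payload 4.1 kg.
Tool frame: the origin (TCP) lies midway between the tips of the shut fingers; the grasp point (between the pads) lies 19 mm behind it (bot.pinch_z is the distance from the TCP to the grasp point, in m); z points along the fingers, y is the direction in which the jaws open and shut (so a half turn about z gives the same grasp; the last joint's range is limited). The gripper opens to 85 mm and grips with 20 to 120 N. Pads are 22 mm wide; open, the fingers measure 114 mm over their backs; the gripper's body (76 mm by 85 mm) begins 54 mm behind the grasp point. The pads swing forward as they close: fully open they stand 13 mm farther back than shut.
Start: joints at [-0.099, 0.398, 0.045, 1.537, -0.019, 1.207, -0.051], TCP at [0.65, 0, 0.231] pointing down, gripper open.
Joint ranges: [-2.82, 2.82], [-0.49, 2.23], [-1.37, 1.46], [0, 2.46], [-1.36, 4.5], [0.23, 2], [-2.94, 2.94]. Speed limits (rad/s): [2.57, 2.57, 3.14, 3.14, 3.14, 3.14, 3.14].

INTERFACE

Orientations are given as a rotation vector (axis times angle).
In Python, from rig import bot gives the robot as it stands. The module is installed in compiled form; this text tells all that it offers.
- The arm moves only by the shell command python3 -m jog 'ROWS' [OPENING] [FORCE]. ROWS is JSON, a list of rows, each an object of numbers: "dx", "dy", "dz": the shift along the tool's x, y, z as a fraction of full scale; "yaw": the turn about the tool's z as a fraction of full scale. In form: [{"dx": .., "dy": .., "dz": .., "yaw": ..}, ...]. A call has exactly 10 rows; each row is the pose to reach, as a shift and turn from the pose commanded when the call began, along the tool's axes at that moment, turning the shorter way round; what a row does not reach only later rows make up. Full scale, the value 1, is 0.12 m for a shift and 180 degrees for a turn. A row lasts 1/10 s, in which the tool goes at most 50 mm and 8.59 degrees, less where a joint would pass 70% of its speed; a pose out of reach is approached as far as the arm can. A call with a number of a shift or a turn outside -1 to 1 is refused whole. A call with a gripper value outside its range is refused whole. OPENING is the opening, from 0 (shut) to 1 (fully open), set as the call begins (- or left out, the last holds). The fingers move at their own pace and stop on an object; FORCE is the grip in N (left out, the last holds). Time passes only in rows, so rows that repeat a pose let the fingers close, or fill a call up. It gives the time, the measured TCP pose, the force and the opening at its end, in the units of the state.
- bot.state(): the state, without advancing time (a new reading comes with each control period).
- bot.read_camera(name): name is "scene" or "side" or "wrist"; returns (picture, depth): 384x512x3 uint8, red, green, blue; 384x512 float32, m along the optical axis (not along the pixel's ray), 0 where there is no reading.
- bot.calibration(name): a dict with "mtx" (3x3 intrinsics, pixels), "k1" (the pictures are not rectified: a ray, as slopes to the right and down, at radius r is drawn at 1 + k1 r^2 times it, then the intrinsics apply), "pose" (4x4, takes a point from camera to world coordinates). Camera axes: x right, y down, z forward; pixel columns grow to the right and rows downward; lengths in m; the calibration is good to about 2 mm. A picture is of the moment at which its call begins: read the wrist's pose just before it. calibration takes no time and is no camera call; for the wrist camera it gives the pose at the moment of the call.
- bot.close_job(): hands the job in, once; it reports no verdict.
Trained networks look in the newest picture that a camera, given by its name, has taken for a name from the list of things; names that differ only in an ending like _2 or _b are one class to them, and where a whole thing is asked for, a point or a joint stands for the part that bears it (a point fixed in the world has none). Each returns a list of dicts, best first, with "p" (0 to 1); they miss things now and then, are a little off and sometimes report something else, mostly with a low value. They report only what shows in the picture. A call takes as long as a camera call. They do not tell look-alikes from the thing itself.
- bot.look_for(camera, name): "rect" ([centre column, centre row, width, height] in pixels, round what is visible of it).
The state is a dict: "clock": time; "joint_pos": joint angles; "joint_velocities": joint speeds; "joint_efforts": joint torques, N m; "tool_pos": TCP position; "orientation": TCP orientation; "force": force on the tool from outside, world axes, zero at the start; "moment": the same for the moment, N m; "opening": finger opening in m.
Only numpy, scipy, OpenCV 4.12 (cv2) and the standard library are available. Lean on these libraries where they do the work, as an engineer would, in place of code of your own. Each camera call takes 0.05 s, during which the arm holds its last target.

## Working session

There is one attempt and no reset: what is moved stays moved. The work goes in short steps, Python scripts to look and compute and a shell command to move; the robot and the scene stay as the last step left them, time stands still between calls to the robot, and variables do not carry over. Pictures are saved under pics/ and viewed, and the job is handed in when it is done.

```bash
ls; mkdir -p pics
cat > h.py <<'E'
import numpy as np,cv2
from rig import bot
from scipy.spatial.transform import Rotation as R
def snap(n):
    c=bot.calibration(n); p,d=bot.read_camera(n); return p,d,c
def save(p,f,box=None,s=1):
    if box: p=p[box[1]:box[3],box[0]:box[2]]
    p=cv2.resize(p,None,fx=s,fy=s,interpolation=cv2.INTER_CUBIC)
    cv2.imwrite('pics/'+f,p[:,:,::-1])
def cloud(d,c):
    v,u=np.mgrid[0:d.shape[0],0:d.shape[1]].astype(float)
    return pts(u,v,d,c)
def pts(u,v,d,c):
    K=np.array(c['mtx']);k=c['k1'];u=np.asarray(u,float);v=np.asarray(v,float)
    xd=(u-K[0,2])/K[0,0];yd=(v-K[1,2])/K[1,1]
    x,y=xd.copy(),yd.copy()
    for _ in range(10):
        f=1+k*(x*x+y*y);x,y=xd/f,yd/f
    P=np.stack([x*d,y*d,np.asarray(d)+0*x],-1);T=np.array(c['pose'])
    return P@T[:3,:3].T+T[:3,3]
def proj(P,c):
    T=np.array(c['pose']);q=(np.asarray(P)-T[:3,3])@T[:3,:3];K=np.array(c['mtx'])
    x=q[...,0]/q[...,2];y=q[...,1]/q[...,2];f=1+c['k1']*(x*x+y*y)
    return np.stack([K[0,0]*x*f+K[0,2],K[1,1]*y*f+K[1,2]],-1)
E
python3 - <<'E'
from h import *
np.set_printoptions(precision=3,suppress=True)
s=bot.state();print(s['clock'],s['tool_pos'],s['orientation'],s['opening'],bot.pinch_z)
for n in ['scene','side','wrist']:
    p,d,c=snap(n);save(p,n+'0.png',s=1.5);np.savez(n+'0.npz',p=p,d=d,mtx=c['mtx'],k1=c['k1'],pose=c['pose'])
    print(n,np.array(c['pose'])[:3])
    for o in ['tray','slip','block','row_a','stand','probe','petri','cassette_w','clock']:
        print(o,[(np.round(r['rect']).tolist(),round(r['p'],2)) for r in bot.look_for(n,o)])
print(bot.state()['clock'])
E
```

```text
pics
0.0 [0.649 0.    0.23 ] [-2.22  -2.221  0.002] 0.08487945457274833 0.0187
scene [[-0.782 -0.373  0.499  0.094]
 [-0.623  0.468 -0.627  0.75 ]
 [ 0.    -0.801 -0.598  0.668]]
tray [([233.0, 245.0, 69.0, 55.0], 0.68)]
slip [([248.0, 231.0, 22.0, 18.0], 0.69)]
block [([331.0, 193.0, 18.0, 15.0], 0.52)]
row_a [([217.0, 250.0, 24.0, 21.0], 0.56)]
stand [([256.0, 186.0, 34.0, 36.0], 0.91), ([369.0, 187.0, 33.0, 32.0], 0.89), ([294.0, 173.0, 31.0, 33.0], 0.75), ([203.0, 304.0, 35.0, 34.0], 0.46), ([248.0, 230.0, 21.0, 22.0], 0.22)]
probe [([293.0, 149.0, 9.0, 24.0], 0.52)]
petri [([323.0, 234.0, 19.0, 15.0], 0.94), ([328.0, 195.0, 17.0, 16.0], 0.66)]
cassette_w [([327.0, 194.0, 17.0, 15.0], 0.6), ([216.0, 194.0, 10.0, 8.0], 0.49)]
clock []
side [[-0.863 -0.225  0.453  0.055]
 [-0.505  0.351 -0.788  1.045]
 [ 0.018 -0.909 -0.417  0.557]]
tray [([248.0, 228.0, 48.0, 34.0], 0.94)]
slip [([283.0, 163.0, 12.0, 25.0], 0.74), ([259.0, 220.0, 12.0, 12.0], 0.51)]
block []
row_a [([247.0, 225.0, 17.0, 11.0], 0.54), ([238.0, 231.0, 12.0, 17.0], 0.5)]
stand [([282.0, 181.0, 24.0, 23.0], 0.88), ([340.0, 188.0, 29.0, 29.0], 0.84), ([258.0, 193.0, 22.0, 27.0], 0.75)]
probe [([282.0, 165.0, 7.0, 22.0], 0.46)]
petri [([235.0, 229.0, 16.0, 18.0], 0.68), ([314.0, 224.0, 20.0, 15.0], 0.67)]
cassette_w [([237.0, 230.0, 12.0, 18.0], 0.63), ([225.0, 201.0, 9.0, 4.0], 0.48)]
clock [([229.0, 265.0, 30.0, 23.0], 0.81)]
wrist [[ 1.     0.001  0.     0.648]
 [ 0.001 -0.953 -0.304  0.078]
 [ 0.     0.304 -0.953  0.373]]
tray []
slip []
block [([132.0, 205.0, 35.0, 36.0], 0.68)]
row_a []
stand [([65.0, 266.0, 85.0, 76.0], 0.87), ([221.0, 216.0, 60.0, 77.0], 0.75), ([239.0, 105.0, 70.0, 74.0], 0.72)]
probe [([208.0, 242.0, 44.0, 57.0], 0.82)]
petri [([46.0, 81.0, 50.0, 49.0], 0.77), ([129.0, 206.0, 37.0, 38.0], 0.26)]
cassette_w []
clock []
1.5
```

View pics/scene0.png

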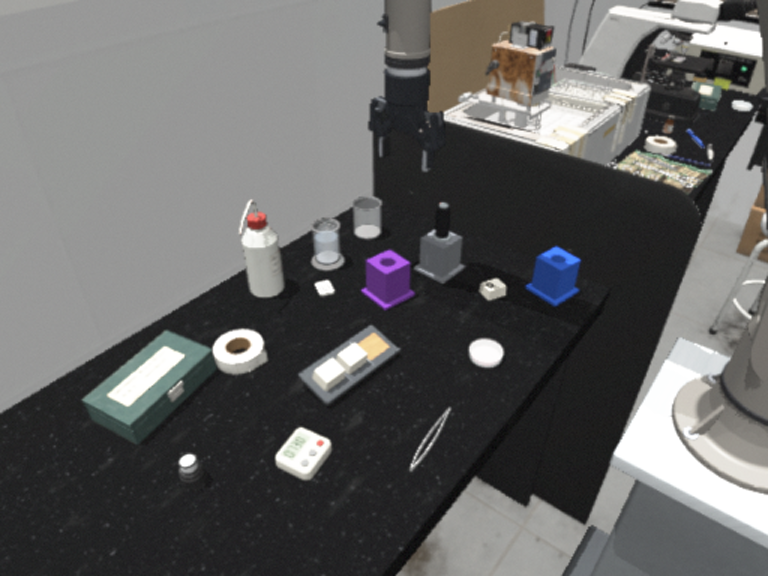

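View pics/side0.png

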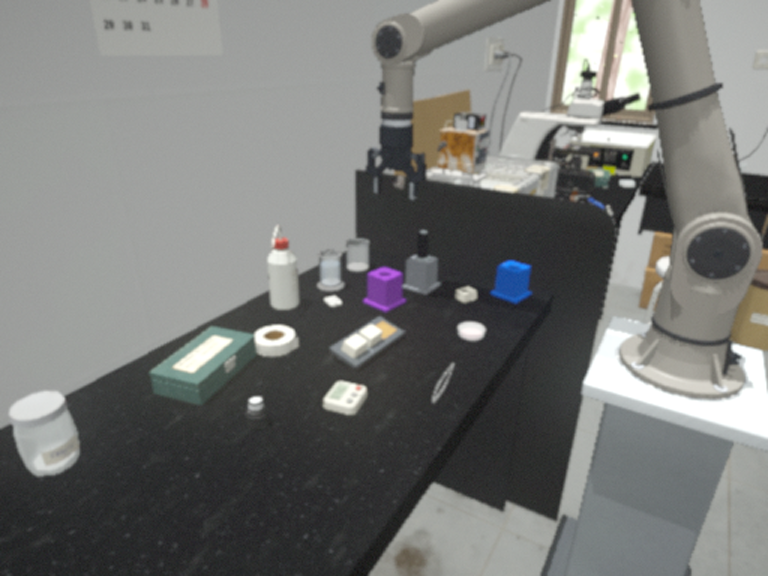

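View pics/wrist0.png

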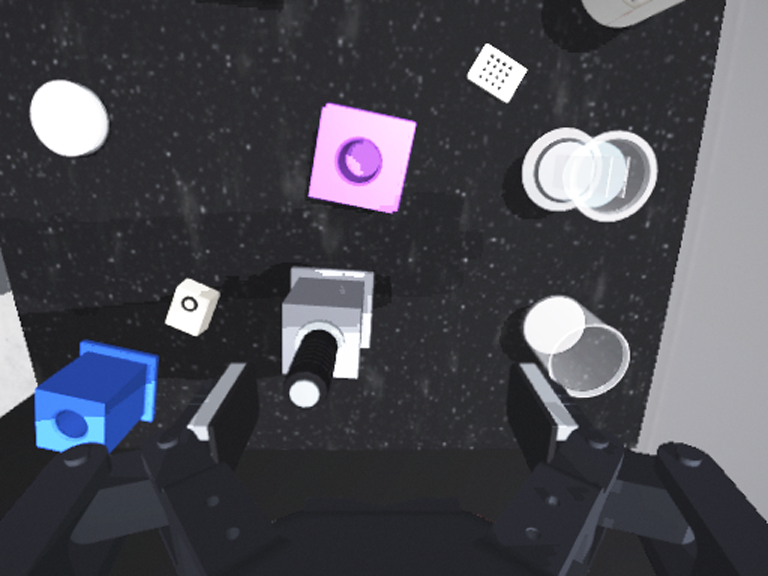

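Seen in the wrist view (768 px picture): block with ring at (192,305), grey stand with probe at (325,320), purple look-alike at (362,160), blue one at (95,398), white cassette (497,73) with no ring, dish (70,118). The scene view shows the tray at (350,363) with its empty slip at the end nearest the stand. Next I'll measure these.

Run:
```python
from h import *
np.set_printoptions(precision=4,suppress=True)
z=np.load('wrist0.npz');c=dict(mtx=z['mtx'],k1=float(z['k1']),pose=z['pose']);p,d=z['p'],z['d']
P=cloud(d,c)
save(p,'w_block.png',(90,160,270,290),4)
# block top
def comp(mask,seed):
    n,l,st,ce=cv2.connectedComponentsWithStats(mask.astype(np.uint8));k=l[seed[1],seed[0]];return l==k
Z=P[...,2]
b=np.zeros(d.shape,bool);b[180:230,105:150]=True
m=b&(abs(Z-0.022)<0.004)
q=P[m];print('block top',m.sum(),q.mean(0))
r=cv2.minAreaRect((q[:,:2]*1000).astype(np.float32));print(r)
b=np.zeros(d.shape,bool);b[160:280,170:270]=True
m=b&(abs(Z-0.076)<0.004);q=P[m];r=cv2.minAreaRect((q[:,:2]*1000).astype(np.float32));print('stand',m.sum(),r)
m=b&(Z>0.122)&(Z<.15);q=P[m];print('probe',m.sum(),q.mean(0),q.max(0))
for n in['scene','side']:
    z=np.load(n+'0.npz');c=dict(mtx=z['mtx'],k1=float(z['k1']),pose=z['pose']);p,d=z['p'],z['d']
    P=cloud(d,c)
    if n=='scene':
        save(p,'s_tray.png',(190,205,280,280),8)
        for u,v in [(248,231),(235,237),(219,250),(324,235),(216,192),(202,302),(293,138),(330,193)]: print((u,v),P[v,u])
    else:
        for u,v in [(258,220),(247,224),(237,231),(314,221),(229,265),(282,156),(310,196)]: print((u,v),P[v,u])
```

```text
block top 626 [ 0.4778 -0.0588  0.0213]
((476.40655517578125, -59.636619567871094), (39.039939880371094, 31.63872528076172), 64.61468505859375)
stand 1413 ((601.8289184570312, -62.127685546875), (59.245609283447266, 58.044029235839844), 85.6356430053711)
probe 986 [ 0.603  -0.0578  0.142 ] [ 0.616  -0.0475  0.1498]
(248, 231) [0.5469 0.2195 0.0213]
(235, 237) [0.543  0.2719 0.0422]
(219, 250) [0.5465 0.3238 0.0378]
(324, 235) [0.3942 0.1071 0.0141]
(216, 192) [0.7381 0.1353 0.0037]
(202, 302) [0.4868 0.4411 0.0167]
(293, 138) [ 0.6059 -0.0536  0.1456]
(330, 193) [ 0.466  -0.0461  0.021 ]
(258, 220) [0.5397 0.2116 0.0207]
(247, 224) [0.5347 0.2842 0.0429]
(237, 231) [0.539  0.3306 0.0412]
(314, 221) [0.3898 0.1169 0.0169]
(229, 265) [0.4849 0.4483 0.0181]
(282, 156) [ 0.5971 -0.0537  0.146 ]
(310, 196) [ 0.4692 -0.037   0.0232]
```

View pics/w_block.png

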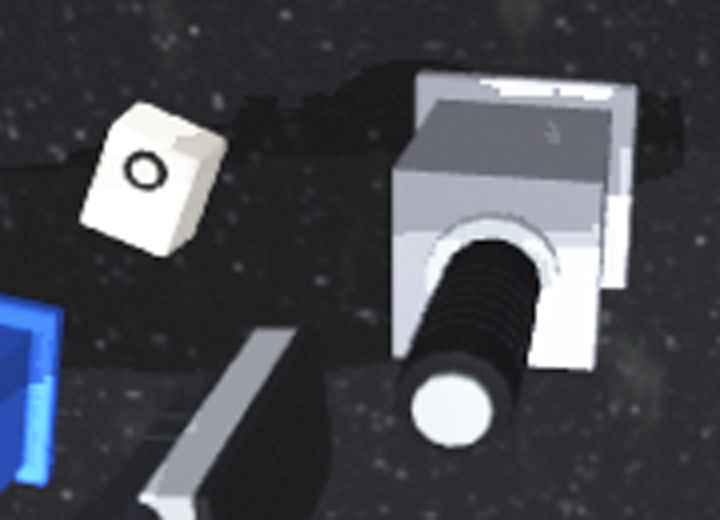

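View pics/s_tray.png

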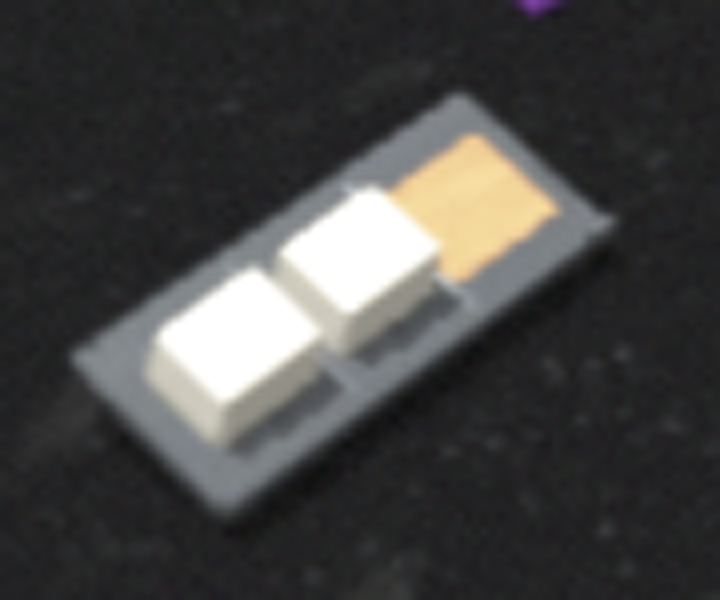

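Run:
```python
from h import *
np.set_printoptions(precision=4,suppress=True)
z=np.load('wrist0.npz');c=dict(mtx=z['mtx'],k1=float(z['k1']),pose=z['pose']);p,d=z['p'],z['d']
P=cloud(d,c);Z=P[...,2]
b=np.zeros(d.shape,bool);b[180:230,105:150]=True
g=p.astype(int).sum(2)
m=b&(Z>0.017)&(g>150)
im=np.zeros(d.shape,np.uint8);im[m]=255
T=np.array(c['pose'])
def onplane(u,v,h):
    a=pts(u,v,np.ones(np.shape(u)),c);o=T[:3,3];r=a-o;return o+r*((h-o[2])/r[...,2])[...,None]
# fit: top face -> orthographic cells
vs,us=np.where(b&(abs(Z-0.022)<0.0025))
q=onplane(us,vs,0.022)
for f in [0,1]:
    r=cv2.minAreaRect((q[:,:2]*1000).astype(np.float32));print(len(q),r)
# ring centre: dark pixels in top
dk=b&(abs(Z-0.022)<0.004)&(g<330)
vs,us=np.where(dk);qq=onplane(us,vs,0.022)
cc=onplane(np.array([126.2]),np.array([202.5]),0.022)[0];print('ring est',cc)
k=np.hypot(*(qq[:,:2]-cc[:2]).T)<0.010
print(k.sum(),cv2.minEnclosingCircle((qq[k][:,:2]*1000).astype(np.float32)),qq[k].mean(0))
# blue
blue=(p[...,2].astype(int)-p[...,0]>80);print('blue',P[blue&(d>0)&(P[...,0]<.5)].min(0),P[blue&(d>0)&(P[...,0]<.5)].max(0))
t=proj(np.array([[.4776,-.0593,.022],[.4776,-.0593,0]]),c);print(t)
```

```text
588 ((477.3097839355469, -58.9498405456543), (38.77507019042969, 30.6334171295166), 63.24747848510742)
588 ((477.3097839355469, -58.9498405456543), (38.77507019042969, 30.6334171295166), 63.24747848510742)
ring est [ 0.4807 -0.052   0.022 ]
41 ((480.4698486328125, -51.6599006652832), 6.82497501373291) [ 0.4809 -0.0509  0.022 ]
blue [ 0.2104 -0.2308 -0.085 ] [ 0.4333 -0.0956  0.0774]
[[124.5914 207.6816]
 [131.3327 201.9106]]
```

Choice: the pale block with the ring at wrist (128,203), confirmed in the crop. The cassette, dish and blue/purple stands are rejected. Block centre is (0.477,-0.059), with its long axis at about 64.5 deg. Approaching now.

```bash
python3 -m jog '[{"dx":-0.15,"dy":-0.3,"dz":0,"yaw":0.04},{"dx":-0.3,"dy":-0.6,"dz":0,"yaw":0.08},{"dx":-0.4,"dy":-0.85,"dz":0,"yaw":0.12},{"dx":-0.49,"dy":-1,"dz":0.2,"yaw":0.142},{"dx":-0.49,"dy":-1,"dz":0.4,"yaw":0.142},{"dx":-0.49,"dy":-1,"dz":0.6,"yaw":0.142},{"dx":-0.49,"dy":-1,"dz":0.6,"yaw":0.142},{"dx":-0.49,"dy":-1,"dz":0.6,"yaw":0.142},{"dx":-0.49,"dy":-1,"dz":0.6,"yaw":0.142},{"dx":-0.49,"dy":-1,"dz":0.6,"yaw":0.142}]' 1 40
python3 - <<'E'
from h import *
np.set_printoptions(precision=4,suppress=True)
s=bot.state();print(s['clock'],s['tool_pos'],s['force']);Rm=R.from_rotvec(s['orientation']).as_matrix();print(Rm)
p,d,c=snap('wrist');save(p,'w1.png',s=1.5)
P=cloud(d,c);g=p.astype(int).sum(2)
m=(abs(P[...,2]-0.022)<0.003)&(np.hypot(P[...,0]-.477,P[...,1]+.059)<.035)
vs,us=np.where(m);q=P[m];r=cv2.minAreaRect((q[:,:2]*1000).astype(np.float32));print(len(q),r,q.mean(0))
dk=m&(g<300)&(np.hypot(P[...,0]-.4807,P[...,1]+.0515)<.011);print(dk.sum(),cv2.minEnclosingCircle((P[dk][:,:2]*1000).astype(np.float32)))
t=np.array([r[0][0]/1000,r[0][1]/1000,.006])-s['tool_pos'];print('tool shift/0.12',t@Rm/.12)
E
```

```text
clock: 2.5
tool_pos: [0.5312, -0.0588, 0.1607]
orientation: [2.656, 1.674, 0.004]
force: [-0.6, 0.5, 0.2]
opening: 0.0856
2.5 [ 0.5312 -0.0588  0.1607] [-0.587   0.477   0.2254]
[[ 0.4313  0.9022  0.0027]
 [ 0.9022 -0.4313 -0.0001]
 [ 0.0011  0.0025 -1.    ]]
995 ((476.2219543457031, -59.655059814453125), (37.901607513427734, 30.631484985351562), 64.14051818847656) [ 0.4767 -0.0592  0.0213]
62 ((480.0563049316406, -52.01109313964844), 6.765962600708008)
tool shift/0.12 [-0.2055 -0.4133  1.288 ]
```

View pics/w1.png

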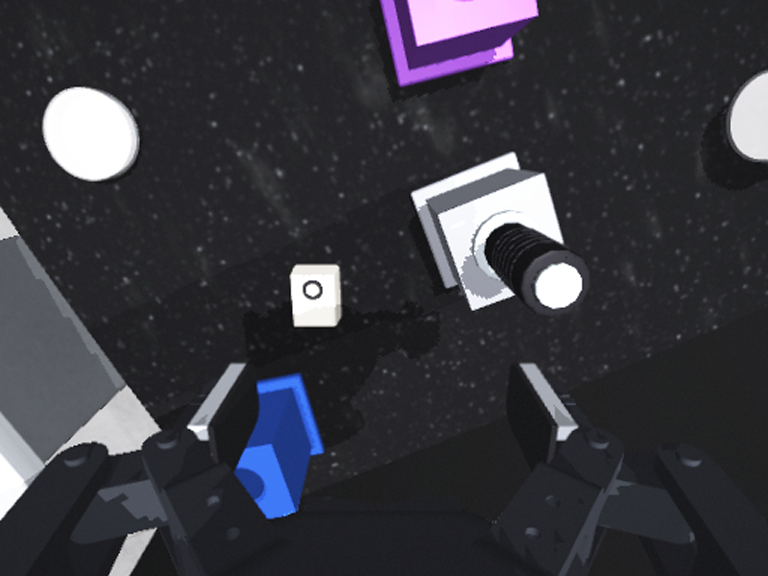

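```bash
python3 -m jog '[{"dx":-0.1,"dy":-0.2,"dz":0,"yaw":0},{"dx":-0.205,"dy":-0.41,"dz":0.1,"yaw":0},{"dx":-0.205,"dy":-0.41,"dz":0.35,"yaw":0},{"dx":-0.205,"dy":-0.41,"dz":0.6,"yaw":0},{"dx":-0.205,"dy":-0.41,"dz":0.85,"yaw":0},{"dx":-0.205,"dy":-0.41,"dz":1,"yaw":0},{"dx":-0.205,"dy":-0.41,"dz":1,"yaw":0},{"dx":-0.205,"dy":-0.41,"dz":1,"yaw":0},{"dx":-0.205,"dy":-0.41,"dz":1,"yaw":0},{"dx":-0.205,"dy":-0.41,"dz":1,"yaw":0}]'
python3 - <<'E'
from h import *
np.set_printoptions(precision=4,suppress=True)
s=bot.state();Rm=R.from_rotvec(s['orientation']).as_matrix()
p,d,c=snap('wrist');save(p,'w2.png',s=1.5)
t=np.array([.4765,-.0592,.006])-s['tool_pos'];print('tool shift/0.12',t@Rm/.12)
print(proj(np.array([[.4765,-.0592,.022]]),c)*1.5)
E
```

```text
clock: 3.55
tool_pos: [0.4763, -0.0598, 0.0406]
orientation: [2.656, 1.674, 0.004]
force: [-0.4, 0.4, -0.3]
opening: 0.0854
tool shift/0.12 [ 0.0049 -0.0013  0.2887]
[[385.5074 343.74  ]]
```

View pics/w2.png

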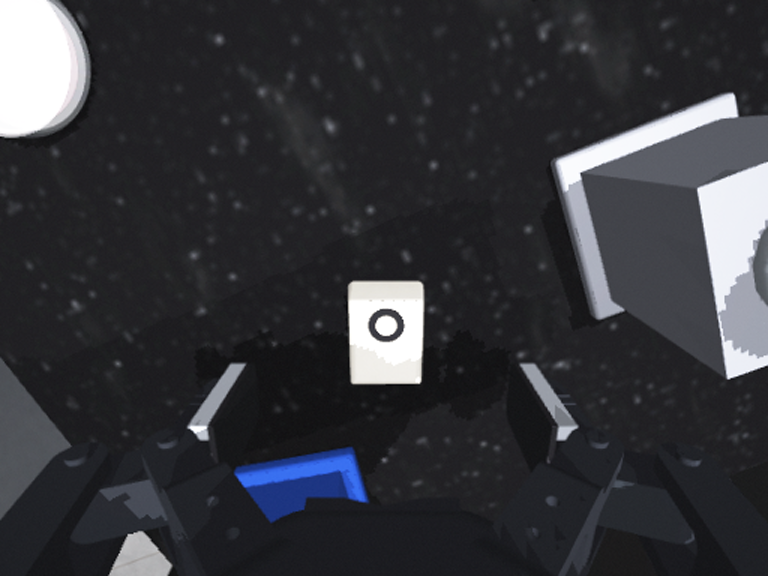

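```bash
python3 -m jog '[{"dx":0.005,"dy":0,"dz":0.15,"yaw":0},{"dx":0.005,"dy":0,"dz":0.28,"yaw":0},{"dx":0.005,"dy":0,"dz":0.28,"yaw":0},{"dx":0.005,"dy":0,"dz":0.28,"yaw":0},{"dx":0.005,"dy":0,"dz":0.28,"yaw":0},{"dx":0.005,"dy":0,"dz":0.28,"yaw":0},{"dx":0.005,"dy":0,"dz":0.28,"yaw":0},{"dx":0.005,"dy":0,"dz":0.28,"yaw":0},{"dx":0.005,"dy":0,"dz":0.28,"yaw":0},{"dx":0.005,"dy":0,"dz":0.28,"yaw":0}]'
python3 -m jog '[{"dx":0,"dy":0,"dz":0,"yaw":0},{"dx":0,"dy":0,"dz":0,"yaw":0},{"dx":0,"dy":0,"dz":0,"yaw":0},{"dx":0,"dy":0,"dz":0,"yaw":0},{"dx":0,"dy":0,"dz":0,"yaw":0},{"dx":0,"dy":0,"dz":0,"yaw":0},{"dx":0,"dy":0,"dz":0,"yaw":0},{"dx":0,"dy":0,"dz":0,"yaw":0},{"dx":0,"dy":0,"dz":0,"yaw":0},{"dx":0,"dy":0,"dz":0,"yaw":0}]' 0 30
python3 - <<'E'
from h import *
p,d,c=snap('wrist');save(p,'w3.png',s=1.5)
E
```

```text
clock: 4.6
tool_pos: [0.4753, -0.0592, 0.0058]
orientation: [2.658, 1.675, 0.0]
force: [0.8, -0.7, -0.2]
opening: 0.0856
clock: 5.6
tool_pos: [0.4755, -0.0592, 0.0059]
orientation: [2.658, 1.675, 0.0]
force: [-1.1, -0.1, 4.6]
opening: 0.0309
```

View pics/w3.png

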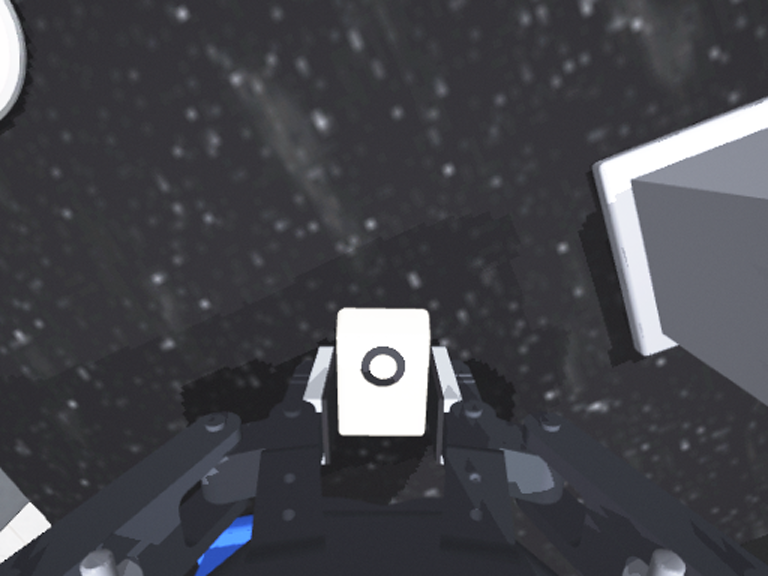

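```bash
python3 -m jog '[{"dx":0,"dy":0,"dz":-0.2,"yaw":0},{"dx":0,"dy":0,"dz":-0.5,"yaw":0},{"dx":0,"dy":0,"dz":-0.8,"yaw":0},{"dx":0.3,"dy":0,"dz":-1,"yaw":-0.04},{"dx":0.6,"dy":0,"dz":-1,"yaw":-0.08},{"dx":0.9,"dy":0,"dz":-1,"yaw":-0.12},{"dx":1,"dy":0,"dz":-1,"yaw":-0.142},{"dx":1,"dy":0,"dz":-1,"yaw":-0.142},{"dx":1,"dy":0,"dz":-1,"yaw":-0.142},{"dx":1,"dy":0,"dz":-1,"yaw":-0.142}]'
python3 -m jog '[{"dx":0.2,"dy":0.05,"dz":-0.2,"yaw":0},{"dx":0.5,"dy":0.1,"dz":-0.4,"yaw":0},{"dx":0.8,"dy":0.15,"dz":-0.6,"yaw":0},{"dx":1,"dy":0.15,"dz":-0.6,"yaw":0},{"dx":1,"dy":0.15,"dz":-0.6,"yaw":0},{"dx":1,"dy":0.15,"dz":-0.6,"yaw":0},{"dx":1,"dy":0.15,"dz":-0.6,"yaw":0},{"dx":1,"dy":0.15,"dz":-0.6,"yaw":0},{"dx":1,"dy":0.15,"dz":-0.6,"yaw":0},{"dx":1,"dy":0.15,"dz":-0.6,"yaw":0}]'
python3 - <<'E'
from h import *
p,d,c=snap('wrist');save(p,'w4.png',s=1.5);np.savez('w4.npz',p=p,d=d,mtx=c['mtx'],k1=c['k1'],pose=c['pose'])
E
```

```text
clock: 6.65
tool_pos: [0.5262, 0.0472, 0.1252]
orientation: [-2.225, -2.218, 0.003]
force: [-0.1, 0.9, 0.0]
opening: 0.0313
clock: 7.65
tool_pos: [0.5451, 0.1683, 0.1976]
orientation: [2.223, 2.22, -0.0]
force: [0.3, 0.1, -0.6]
opening: 0.0313
```

View pics/w4.png

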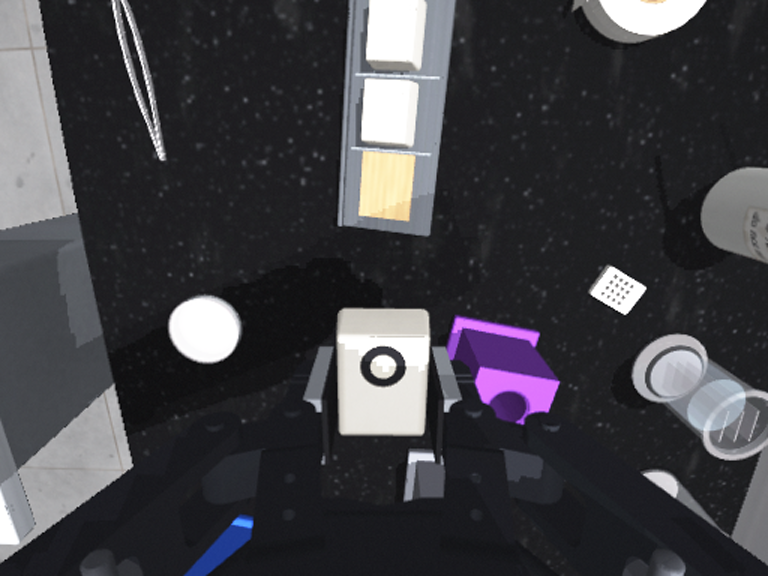

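```bash
cat > tray.py <<'E'
from h import *
np.set_printoptions(precision=4,suppress=True)
import sys
z=np.load(sys.argv[1]);c=dict(mtx=z['mtx'],k1=float(z['k1']),pose=z['pose']);p,d=z['p'],z['d']
P=cloud(d,c);p=p.astype(int)
# slip pixels: brownish
hsv=cv2.cvtColor(p.astype(np.uint8),cv2.COLOR_RGB2HSV)
m=(hsv[...,0]>8)&(hsv[...,0]<28)&(hsv[...,1]>60)&(hsv[...,2]>120)&(P[...,2]<.05)&(P[...,2]>.005)&(np.hypot(P[...,0]-.545,P[...,1]-.215)<.06)
m=cv2.morphologyEx(m.astype(np.uint8),cv2.MORPH_OPEN,np.ones((3,3)))>0
q=P[m];print('slip',m.sum(),q.mean(0))
ce=q.mean(0);u,s,vt=np.linalg.svd(q-ce);n=vt[2]*np.sign(vt[2][2]);print('normal',n,'tilt',np.arccos(n[2]),'dir downhill az deg',np.degrees(np.arctan2(n[1],n[0])))
ex=np.array([-n[0],-n[1],0]);ex/=np.linalg.norm(ex);y=np.cross(n,[ex[0],ex[1],0]);y/=np.linalg.norm(y);x=np.cross(y,n)
ab=np.stack([(q-ce)@x,(q-ce)@y],1)
r=cv2.minAreaRect((ab*1000).astype(np.float32));print(r, 'center',ce+r[0][0]/1000*x+r[0][1]/1000*y)
r2=cv2.minAreaRect((q[:,:2]*1000).astype(np.float32));print(r2)
# block tops
g=p.sum(2)
for lo,hi in [(.24,.285),(.29,.335)]:
    mm=(P[...,2]>.033)&(P[...,2]<.06)&(P[...,1]>lo)&(P[...,1]<hi)&(abs(P[...,0]-.55)<.03)
    if mm.sum()>50:
        q=P[mm];print('row',mm.sum(),q.mean(0),cv2.minAreaRect((q[:,:2]*1000).astype(np.float32)))
E
python3 tray.py w4.npz
```

```text
slip 1269 [0.5463 0.2194 0.0218]
normal [-0.256   0.0222  0.9664] tilt 0.25987973665784997 dir downhill az deg 175.04189317179666
((-0.141448974609375, -0.4560508728027344), (38.38508987426758, 46.05880355834961), 0.9151721000671387) center [0.5462 0.219  0.0217]
((546.0512084960938, 218.99264526367188), (46.1995964050293, 36.82320022583008), 85.61431121826172)
row 1352 [0.547  0.2672 0.0422] ((547.0184326171875, 267.220947265625), (37.67560958862305, 33.99904251098633), 85.49541473388672)
row 1556 [0.5507 0.3143 0.0421] ((550.9315795898438, 315.7870788574219), (38.153892517089844, 34.179054260253906), 86.3077163696289)
```

```bash
python3 -m jog '[{"dx":0.2,"dy":0.01,"dz":0,"yaw":0.025},{"dx":0.42,"dy":0.016,"dz":0.2,"yaw":0.025},{"dx":0.42,"dy":0.016,"dz":0.5,"yaw":0.025},{"dx":0.42,"dy":0.016,"dz":0.8,"yaw":0.025},{"dx":0.42,"dy":0.016,"dz":1,"yaw":0.025},{"dx":0.42,"dy":0.016,"dz":1,"yaw":0.025},{"dx":0.42,"dy":0.016,"dz":1,"yaw":0.025},{"dx":0.42,"dy":0.016,"dz":1,"yaw":0.025},{"dx":0.42,"dy":0.016,"dz":1,"yaw":0.025},{"dx":0.42,"dy":0.016,"dz":1,"yaw":0.025}]'
cat > inhand.py <<'E'
from h import *
np.set_printoptions(precision=4,suppress=True)
import sys
s=bot.state();Rm=R.from_rotvec(s['orientation']).as_matrix();t=np.array(s['tool_pos'])
p,d,c=snap('wrist');save(p,sys.argv[1]+'.png',s=1.5);np.savez(sys.argv[1]+'.npz',p=p,d=d,mtx=c['mtx'],k1=c['k1'],pose=c['pose'])
P=cloud(d,c);L=(P-t)@Rm
m=(abs(L[...,2]+.016)<.004)&(abs(L[...,0])<.03)&(abs(L[...,1])<.025)&(p.astype(int).sum(2)>300)
q=L[m];print('in tool',m.sum(),q.mean(0),cv2.minAreaRect((q[:,:2]*1000).astype(np.float32)))
tgt=np.array([.547,.219,.033]);print('left/0.12',(tgt-t)@Rm/.12, 'yaw now',np.degrees(np.arctan2(Rm[1,1],Rm[0,1])))
E
python3 inhand.py w5; python3 tray.py w5.npz
```

```text
clock: 8.7
tool_pos: [0.5479, 0.2198, 0.0791]
orientation: [2.306, 2.132, 0.004]
force: [0.1, -0.1, -1.3]
opening: 0.0309
in tool 3541 [ 0.0023 -0.0016 -0.0152] ((1.5030555725097656, -1.5184946060180664), (38.458133697509766, 30.068315505981445), 1.2302050590515137)
left/0.12 [-0.0077 -0.0075  0.3844] yaw now -4.4994178199104065
slip 875 [0.5504 0.2348 0.0225]
normal [-0.256   0.0161  0.9666] tilt 0.25936173648599015 dir downhill az deg 176.41184289449143
((-3.165699005126953, -2.315335273742676), (19.17249298095703, 38.14474105834961), 89.08881378173828) center [0.5472 0.2327 0.0217]
((547.318115234375, 232.71498107910156), (19.171863555908203, 36.57040786743164), 85.46719360351562)
row 2899 [0.5472 0.2679 0.0425] ((547.0740356445312, 267.65374755859375), (37.330684661865234, 33.67842483520508), 85.37039184570312)
row 3897 [0.5511 0.3167 0.0423] ((551.061767578125, 316.6120300292969), (39.130855560302734, 34.32785415649414), 85.50950622558594)
```

View pics/w5.png

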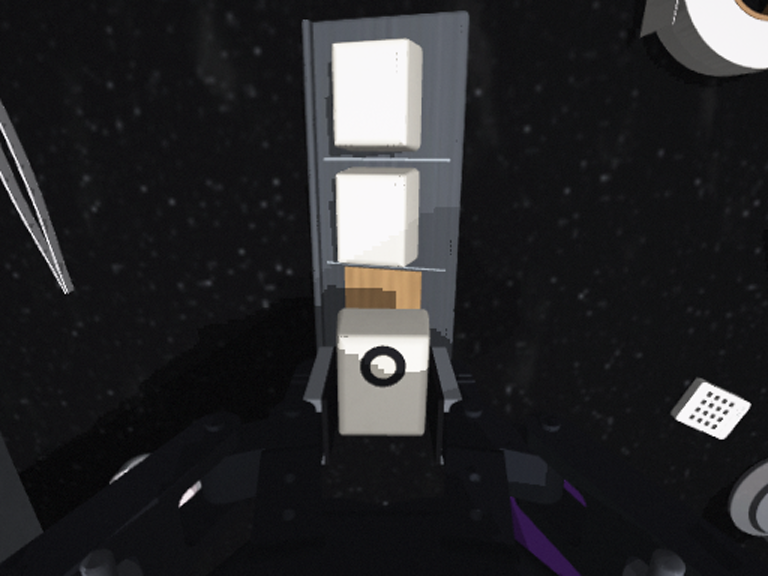

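```bash
python3 -m jog '[{"dx":-0.015,"dy":0.006,"dz":0.06,"yaw":0},{"dx":-0.015,"dy":0.006,"dz":0.14,"yaw":0},{"dx":-0.015,"dy":0.006,"dz":0.22,"yaw":0},{"dx":-0.015,"dy":0.006,"dz":0.28,"yaw":0},{"dx":-0.015,"dy":0.006,"dz":0.33,"yaw":0},{"dx":-0.015,"dy":0.006,"dz":0.36,"yaw":0},{"dx":-0.015,"dy":0.006,"dz":0.38,"yaw":0},{"dx":-0.015,"dy":0.006,"dz":0.38,"yaw":0},{"dx":-0.015,"dy":0.006,"dz":0.38,"yaw":0},{"dx":-0.015,"dy":0.006,"dz":0.38,"yaw":0}]'
python3 inhand.py w6
```

```text
clock: 9.75
tool_pos: [0.5478, 0.2177, 0.0323]
orientation: [2.307, 2.132, 0.001]
force: [-1.5, 0.9, -0.0]
opening: 0.0311
in tool 3495 [ 0.0024 -0.0015 -0.0152] ((1.2315654754638672, -1.5269031524658203), (38.89435958862305, 29.944244384765625), 1.0396045446395874)
left/0.12 [ 0.0101 -0.0072 -0.0056] yaw now -4.495037719114964
```

View pics/w6.png

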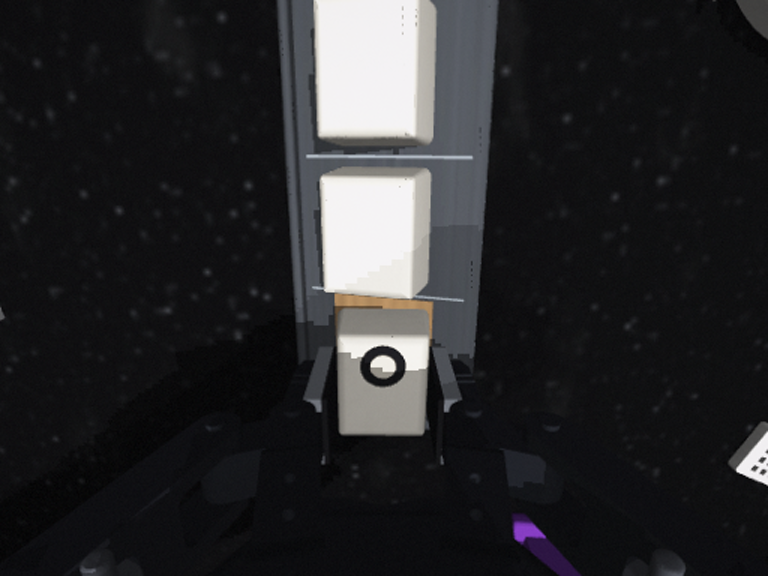

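```bash
python3 -m jog '[{"dx":0,"dy":0,"dz":0.008,"yaw":0},{"dx":0,"dy":0,"dz":0.008,"yaw":0},{"dx":0,"dy":0,"dz":0.008,"yaw":0},{"dx":0,"dy":0,"dz":0.008,"yaw":0},{"dx":0,"dy":0,"dz":0.008,"yaw":0},{"dx":0,"dy":0,"dz":0,"yaw":0},{"dx":0,"dy":0,"dz":-0.1,"yaw":0},{"dx":0,"dy":0,"dz":-0.3,"yaw":0},{"dx":0,"dy":0,"dz":-0.6,"yaw":0},{"dx":0,"dy":0,"dz":-0.9,"yaw":0}]' 1
python3 - <<'E'
from h import *
np.set_printoptions(precision=4,suppress=True)
p,d,c=snap('wrist');save(p,'w7.png',s=1.5);np.savez('w7.npz',p=p,d=d,mtx=c['mtx'],k1=c['k1'],pose=c['pose'])
E
python3 tray.py w7.npz
```

```text
clock: 10.8
tool_pos: [0.5473, 0.2175, 0.1419]
orientation: [2.307, 2.133, -0.0]
force: [1.0, 0.5, 0.1]
opening: 0.0855
slip 208 [0.552  0.2365 0.0231]
normal [-0.2598  0.0058  0.9656] tilt 0.2629096570348723 dir downhill az deg 178.73104170598205
((-4.678740501403809, -6.488879203796387), (23.602272033691406, 37.71057891845703), 87.45109558105469) center [0.5473 0.2301 0.0218]
((547.3734741210938, 230.0972442626953), (23.58375358581543, 36.401371002197266), 86.04833984375)
row 1699 [0.5471 0.2677 0.0423] ((547.023193359375, 267.5836181640625), (37.307865142822266, 33.535308837890625), 84.3799819946289)
row 2133 [0.5511 0.3166 0.0423] ((550.6710205078125, 316.62335205078125), (38.611122131347656, 33.563331604003906), 86.48725128173828)
```

View pics/w7.png

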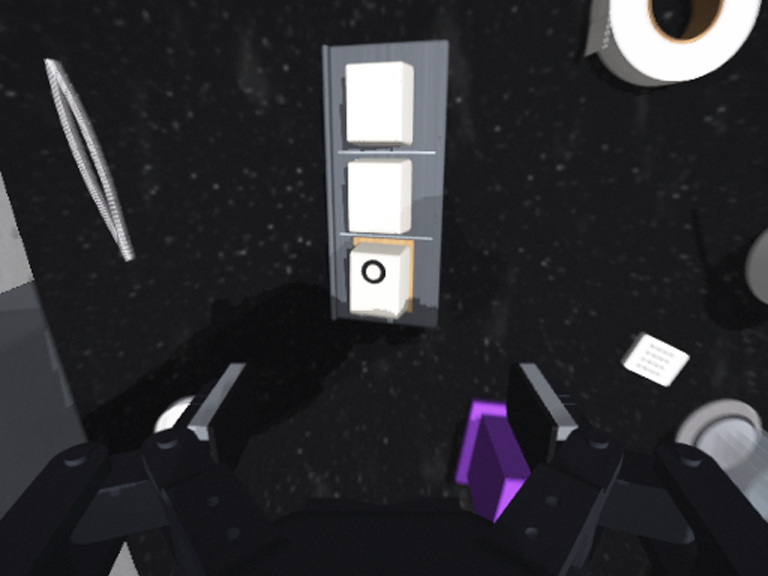

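```bash
cat > blk.py <<'E'
from h import *
import sys
np.set_printoptions(precision=4,suppress=True)
z=np.load(sys.argv[1]);c=dict(mtx=z['mtx'],k1=float(z['k1']),pose=z['pose']);p,d=z['p'],z['d']
P=cloud(d,c);g=p.astype(int).sum(2)
yaw=np.radians(-4.5);cs,sn=np.cos(yaw),np.sin(yaw);t=.26
x=np.array([cs*np.cos(t),sn*np.cos(t),np.sin(t)]);y=np.array([-sn,cs,0]);n=np.cross(x,y)
O=np.array([.547,.2187,.0217]);L=(P-O)@np.stack([x,y,n],1)
for k in range(3):
    m=(abs(L[...,2]-.022)<.0035)&(abs(L[...,1]-.049*k)<.0245)&(abs(L[...,0])<.025)
    q=L[m];r=cv2.minAreaRect((q[:,:2]*1000).astype(np.float32))
    nn=np.linalg.svd(q-q.mean(0),full_matrices=False)[2][2]
    print(k,m.sum(),'z',q[:,2].mean(),'c,size,ang',r,'n',nn*np.sign(nn[2]), 'lo/hi',np.percentile(q[:,:2],[2,98],axis=0).round(4).tolist())
    if k==0:
        dk=m&(g<300)&(np.hypot(L[...,0],L[...,1]-.008)<.011);print('ring',dk.sum(),cv2.minEnclosingCircle((L[dk][:,:2]*1000).astype(np.float32)),P[dk].mean(0))
E
python3 blk.py w7.npz
python3 - <<'E'
from h import *
z=np.load('w7.npz');save(z['p'],'w7c.png',(205,20,305,225),2.9)
E
```

```text
0 1394 z 0.021768184433012875 c,size,ang ((-0.8624410629272461, -0.43419456481933594), (39.01164245605469, 30.70704460144043), 88.82526397705078) n [0.0099 0.0071 0.9999] lo/hi [[-0.0156, -0.0181], [0.0138, 0.0183]]
ring 99 ((-0.992016613483429, 7.455352783203125), 7.085090637207031) [0.5412 0.2269 0.043 ]
1 1659 z 0.021716189410402088 c,size,ang ((-0.6826238632202148, 49.57133483886719), (38.826602935791016, 30.520801544189453), 89.2133560180664) n [0.0178 0.0099 0.9998] lo/hi [[-0.0149, 0.0315], [0.0138, 0.0686]]
2 1943 z 0.021731739527423237 c,size,ang ((-0.7876243591308594, 98.45856475830078), (31.11627960205078, 38.08247756958008), 0.46857237815856934) n [0.0194 0.0017 0.9998] lo/hi [[-0.015, 0.0803], [0.0141, 0.1164]]
```

View pics/w7c.png

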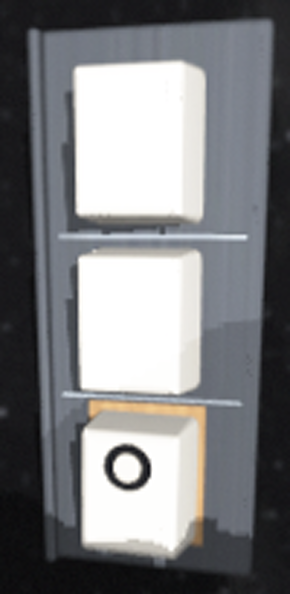

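Block placed: it sits level with row_a/row_b to within 1 mm, tilted with the deck (z 21.8 mm for 22), ring up. Its ring is at slip (-1.0, 7.8) mm. Next is the probe.

```bash
python3 -m jog '[{"dx":0,"dy":0,"dz":-0.3,"yaw":0.04},{"dx":-0.2,"dy":0.1,"dz":-0.6,"yaw":0.09},{"dx":-0.4,"dy":0.2,"dz":-0.6,"yaw":0.135},{"dx":-0.6,"dy":0.3,"dz":-0.6,"yaw":0.18},{"dx":-0.8,"dy":0.45,"dz":-0.6,"yaw":0.225},{"dx":-1,"dy":0.55,"dz":-0.6,"yaw":0.27},{"dx":-1,"dy":0.65,"dz":-0.6,"yaw":0.315},{"dx":-1,"dy":0.65,"dz":-0.6,"yaw":0.36},{"dx":-1,"dy":0.65,"dz":-0.6,"yaw":0.41},{"dx":-1,"dy":0.65,"dz":-0.6,"yaw":0.455}]'
python3 -m jog '[{"dx":0,"dy":0.2,"dz":0,"yaw":0.03},{"dx":0,"dy":0.4,"dz":0,"yaw":0.045},{"dx":0,"dy":0.6,"dz":0,"yaw":0.045},{"dx":0,"dy":0.8,"dz":0,"yaw":0.045},{"dx":0,"dy":1,"dz":0,"yaw":0.045},{"dx":0,"dy":1,"dz":0,"yaw":0.045},{"dx":0,"dy":1,"dz":0,"yaw":0.045},{"dx":0,"dy":1,"dz":0,"yaw":0.045},{"dx":0,"dy":1,"dz":0,"yaw":0.045},{"dx":0,"dy":1,"dz":0,"yaw":0.045}]'
python3 - <<'E'
from h import *
np.set_printoptions(precision=4,suppress=True)
s=bot.state();Rm=R.from_rotvec(s['orientation']).as_matrix();t=np.array(s['tool_pos']);print(Rm,s['joint_pos'])
p,d,c=snap('wrist');save(p,'w8.png',s=1.5);np.savez('w8.npz',p=p,d=d,mtx=c['mtx'],k1=c['k1'],pose=c['pose'])
P=cloud(d,c);near=np.hypot(P[...,0]-.602,P[...,1]+.06)<.06
m=near&(abs(P[...,2]-.076)<.004)&(p.astype(int).sum(2)>150);q=P[m];print('stand',m.sum(),cv2.minAreaRect((q[:,:2]*1000).astype(np.float32)),q.mean(0))
m=near&(P[...,2]>.143)&(P[...,2]<.155);q=P[m];print('button',m.sum(),q.mean(0),cv2.minEnclosingCircle((q[:,:2]*1000).astype(np.float32)))
h=P[near&(P[...,2]>.09)];print(h.max(0),h.min(0))
E
```

```text
clock: 11.85
tool_pos: [0.616, 0.0919, 0.2129]
orientation: [-3.14, -0.089, -0.001]
force: [0.3, -0.3, 0.9]
opening: 0.0854
clock: 12.85
tool_pos: [0.6235, -0.0267, 0.2121]
orientation: [-3.139, 0.12, -0.0]
force: [-0.1, 0.1, -1.4]
opening: 0.0854
[[ 0.9971 -0.0765  0.0001]
 [-0.0765 -0.9971  0.0004]
 [ 0.     -0.0004 -1.    ]] [-0.273   0.3819  0.3269  1.6325 -0.132   1.1489 -1.5613]
stand 1711 ((601.9370727539062, -62.522159576416016), (57.892826080322266, 58.15973663330078), 86.18140411376953) [ 0.6102 -0.0597  0.0754]
button 863 [ 0.6032 -0.0619  0.1465] ((602.0889282226562, -62.164710998535156), 13.892193794250488)
[ 0.6434 -0.0082  0.3098] [ 0.5887 -0.1016  0.0901]
```

View pics/w8.png

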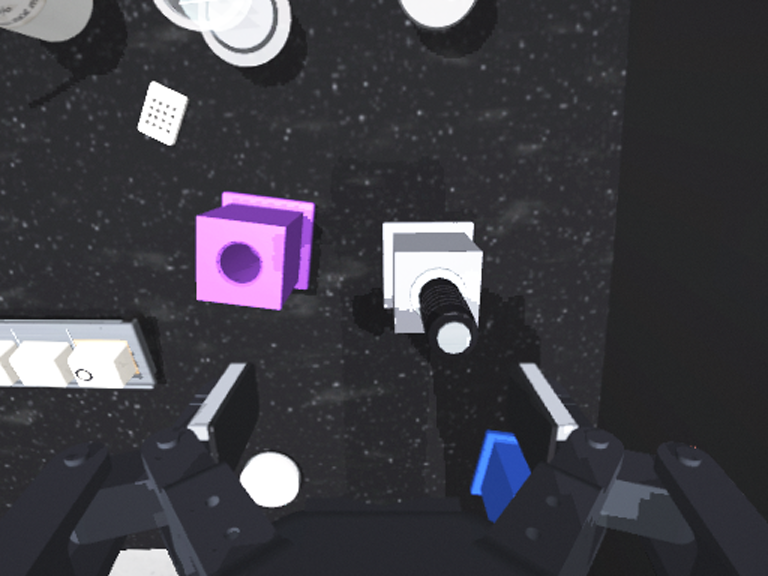

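```bash
python3 -m jog '[{"dx":-0.08,"dy":0.15,"dz":0,"yaw":0},{"dx":-0.156,"dy":0.308,"dz":0.05,"yaw":0},{"dx":-0.156,"dy":0.308,"dz":0.2,"yaw":0},{"dx":-0.156,"dy":0.308,"dz":0.4,"yaw":0},{"dx":-0.156,"dy":0.308,"dz":0.6,"yaw":0},{"dx":-0.156,"dy":0.308,"dz":0.8,"yaw":0},{"dx":-0.156,"dy":0.308,"dz":0.95,"yaw":0},{"dx":-0.156,"dy":0.308,"dz":0.967,"yaw":0},{"dx":-0.156,"dy":0.308,"dz":0.967,"yaw":0},{"dx":-0.156,"dy":0.308,"dz":0.967,"yaw":0}]'
python3 - <<'E'
from h import *
p,d,c=snap('wrist');save(p,'w9.png',s=1.5)
E
python3 -m jog '[{"dx":0,"dy":0,"dz":0,"yaw":0},{"dx":0,"dy":0,"dz":0,"yaw":0},{"dx":0,"dy":0,"dz":0,"yaw":0},{"dx":0,"dy":0,"dz":0,"yaw":0},{"dx":0,"dy":0,"dz":0,"yaw":0},{"dx":0,"dy":0,"dz":0,"yaw":0},{"dx":0,"dy":0,"dz":0,"yaw":0},{"dx":0,"dy":0,"dz":0,"yaw":0},{"dx":0,"dy":0,"dz":0,"yaw":0},{"dx":0,"dy":0,"dz":0,"yaw":0}]' 0 25
python3 - <<'E'
from h import *
p,d,c=snap('wrist');save(p,'w10.png',s=1.5)
E
```

```text
clock: 13.9
tool_pos: [0.6026, -0.064, 0.0974]
orientation: [3.139, -0.124, 0.003]
force: [0.3, -0.5, -0.3]
opening: 0.0853
clock: 14.95
tool_pos: [0.6021, -0.0631, 0.0963]
orientation: [-3.139, 0.123, -0.001]
force: [-0.3, 0.6, 2.7]
opening: 0.0272
```

View pics/w10.png

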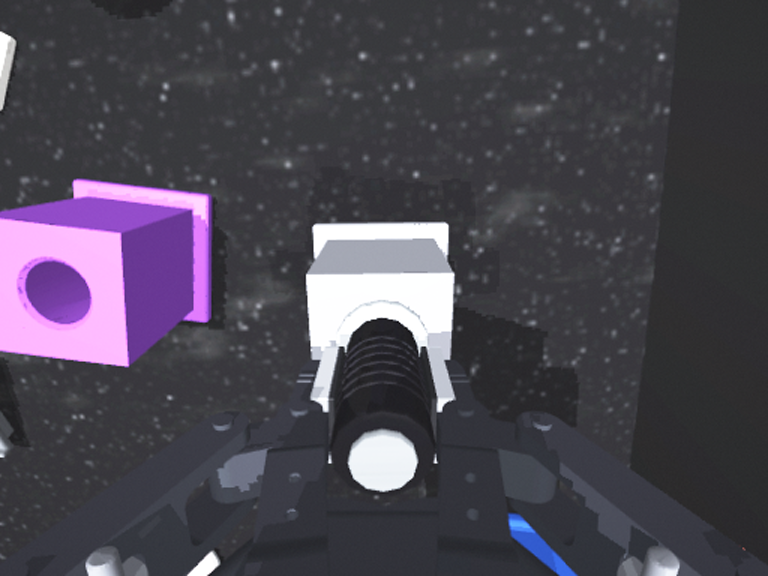

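```bash
python3 -m jog '[{"dx":0,"dy":0,"dz":-0.08,"yaw":0},{"dx":0,"dy":0,"dz":-0.18,"yaw":0},{"dx":0,"dy":0,"dz":-0.28,"yaw":0},{"dx":0,"dy":0,"dz":-0.335,"yaw":0},{"dx":0,"dy":0,"dz":-0.335,"yaw":0},{"dx":-0.04,"dy":0,"dz":-0.335,"yaw":0},{"dx":-0.08,"dy":0,"dz":-0.335,"yaw":0},{"dx":-0.11,"dy":0,"dz":-0.335,"yaw":0},{"dx":-0.13,"dy":0,"dz":-0.335,"yaw":0},{"dx":-0.13,"dy":0,"dz":-0.335,"yaw":0}]'
python3 - <<'E'
from h import *
p,d,c=snap('wrist');save(p,'w11.png',s=1.5)
p,d,c=snap('side');save(p,'s11.png',(230,90,370,220),5)
E
```

```text
clock: 16.0
tool_pos: [0.5866, -0.0619, 0.1367]
orientation: [-3.139, 0.123, -0.002]
force: [3.6, 0.7, 1.1]
opening: 0.027
```

View pics/w11.png

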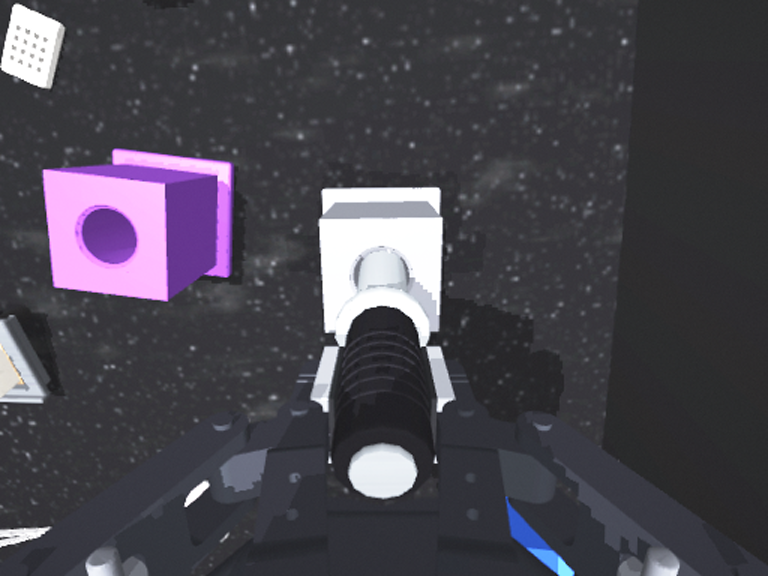

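View pics/s11.png

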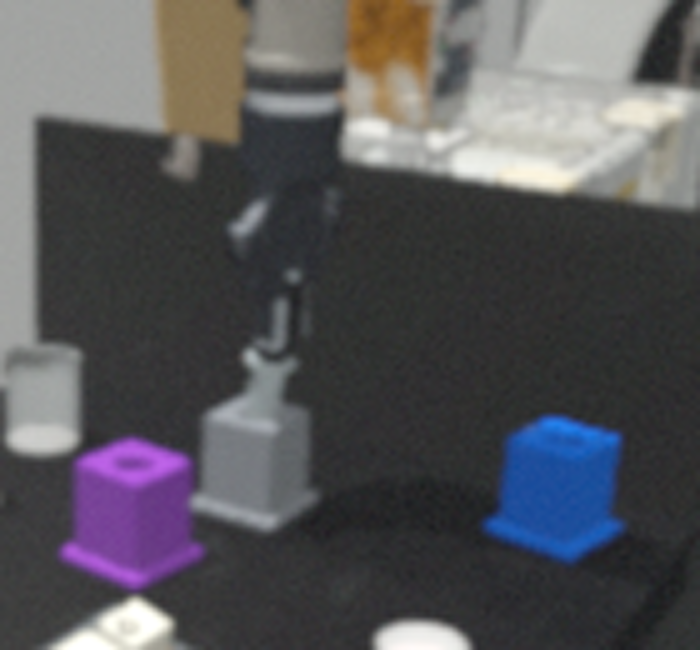

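```bash
python3 -m jog '[{"dx":-0.01,"dy":0,"dz":0,"yaw":0},{"dx":-0.02,"dy":0,"dz":0,"yaw":0},{"dx":-0.03,"dy":0,"dz":0,"yaw":0},{"dx":-0.04,"dy":0,"dz":0,"yaw":0},{"dx":-0.05,"dy":0,"dz":0,"yaw":0},{"dx":-0.06,"dy":0,"dz":0,"yaw":0},{"dx":-0.06,"dy":0,"dz":0,"yaw":0},{"dx":-0.06,"dy":0,"dz":0,"yaw":0},{"dx":-0.06,"dy":0,"dz":0,"yaw":0},{"dx":-0.06,"dy":0,"dz":0,"yaw":0}]'
cat > tilt.py <<'E'
from h import *
import sys
np.set_printoptions(precision=4,suppress=True)
s=bot.state();Rm=R.from_rotvec(s['orientation']).as_matrix();t=np.array(s['tool_pos'])
p,d,c=snap('wrist');f=sys.argv[1];save(p,f+'.png',s=1.5);np.savez(f+'.npz',p=p,d=d,mtx=c['mtx'],k1=c['k1'],pose=c['pose'],tp=t,R=Rm)
P=cloud(d,c);G=np.array([0,0,-.0187]);L=(P-t)@Rm-G   # relative grasp point
# button face: bright, -z region about 34 mm behind
g=p.astype(int).sum(2)
m=(L[...,2]<-.024)&(L[...,2]>-.045)&(abs(L[...,1])<.012)&(abs(L[...,0])<.03)&(g>380)
q=L[m];ce=q.mean(0);n=np.linalg.svd(q-ce,full_matrices=False)[2][2];n*=-np.sign(n[2]);
print('button',m.sum(),ce,'normal',n,'tilt about y deg',np.degrees(np.arctan2(-n[0],-n[2])),'centre-based',np.degrees(np.arctan2(-ce[0],-ce[2])))
# silver/visible lower surfaces: handle black cylinder fit near visible side
m=(L[...,2]>-.032)&(L[...,2]<.1)&(abs(L[...,1])<.02)&(L[...,0]>-.01)&(L[...,0]<.06)
q=L[m]
for a in range(-30,60,10):
    k=abs(q[:,2]*1000-a)<3
    if k.sum()>20: print(a,k.sum(),'front x (mid y)',np.median(q[k&(abs(q[:,1])<.004)][:,0]) if (k&(abs(q[:,1])<.004)).any() else None)
E
python3 tilt.py w12
```

```text
clock: 17.1
tool_pos: [0.5788, -0.0614, 0.136]
orientation: [-3.139, 0.123, 0.001]
force: [1.8, 2.2, -1.6]
opening: 0.0271
button 1171 [-0.0042 -0.0001 -0.0332] normal [-0.1747  0.0001 -0.9846] tilt about y deg 10.060963304320385 centre-based 7.256907595349357
-30 1596 front x (mid y) 0.008139634885931283
-20 1263 front x (mid y) 0.01084582421483932
-10 786 front x (mid y) 0.013329421935646556
0 614 front x (mid y) 0.0158281208062517
10 514 front x (mid y) 0.018247172381250346
20 313 front x (mid y) 0.020329727552609474
30 1057 front x (mid y) 0.02590539038630768
50 122 front x (mid y) 0.02562258634286442
```

View pics/w12.png

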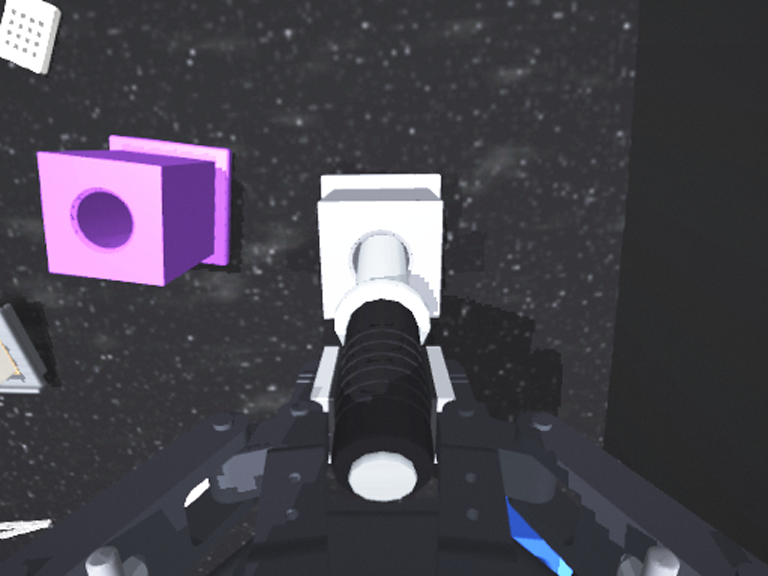

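```bash
python3 -m jog '[{"dx":-0.012,"dy":0,"dz":0,"yaw":0},{"dx":-0.015,"dy":0,"dz":0,"yaw":0},{"dx":-0.04,"dy":0,"dz":-0.1,"yaw":0},{"dx":-0.067,"dy":0,"dz":-0.2,"yaw":0},{"dx":-0.095,"dy":0,"dz":-0.3,"yaw":0},{"dx":-0.12,"dy":0,"dz":-0.4,"yaw":0},{"dx":-0.147,"dy":0,"dz":-0.5,"yaw":0},{"dx":-0.175,"dy":0,"dz":-0.6,"yaw":0},{"dx":-0.2,"dy":0,"dz":-0.7,"yaw":0},{"dx":-0.2,"dy":0,"dz":-0.7,"yaw":0}]'
python3 tilt.py w13
python3 - <<'E'
from h import *
p,d,c=snap('side');save(p,'s13.png',(230,90,370,220),5)
E
```

```text
clock: 18.15
tool_pos: [0.556, -0.0598, 0.2225]
orientation: [-3.139, 0.123, -0.006]
force: [0.6, -0.2, -2.1]
opening: 0.0271
button 1135 [-0.0046 -0.     -0.0331] normal [-0.1992  0.0048 -0.9799] tilt about y deg 11.491061123229665 centre-based 7.9488712418706164
-30 1554 front x (mid y) 0.00788404902212735
-20 1297 front x (mid y) 0.010846379113333107
-10 805 front x (mid y) 0.013474304477983617
0 657 front x (mid y) 0.01618957885594686
10 526 front x (mid y) 0.018932996738008686
20 323 front x (mid y) 0.02126826203969038
30 1061 front x (mid y) 0.026985812058199096
50 147 front x (mid y) 0.027150738955632445
```

View pics/w13.png

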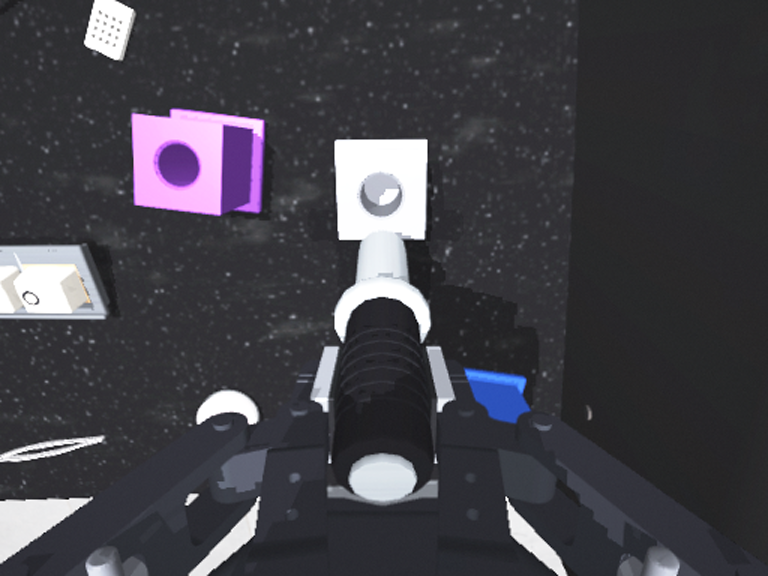

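View pics/s13.png

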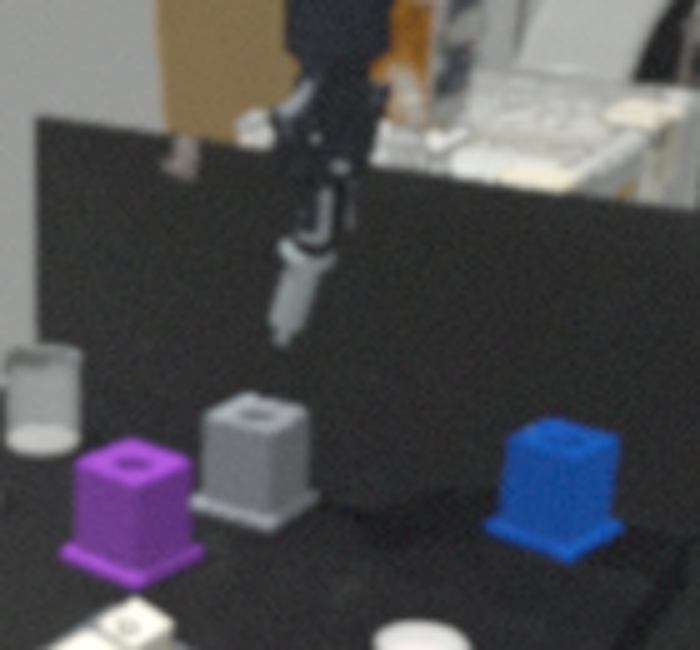

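```bash
python3 -m jog '[{"dx":0,"dy":-0.1,"dz":0,"yaw":0},{"dx":0,"dy":-0.2,"dz":0,"yaw":0},{"dx":-0.1,"dy":-0.35,"dz":0,"yaw":0},{"dx":-0.2,"dy":-0.5,"dz":0,"yaw":0},{"dx":-0.3,"dy":-0.65,"dz":0,"yaw":0},{"dx":-0.3,"dy":-0.8,"dz":0,"yaw":0},{"dx":-0.3,"dy":-0.9,"dz":0,"yaw":0},{"dx":-0.3,"dy":-1,"dz":0,"yaw":0},{"dx":-0.3,"dy":-1,"dz":0,"yaw":0},{"dx":-0.3,"dy":-1,"dz":0,"yaw":0}]' 0 60
python3 -m jog '[{"dx":0,"dy":-0.1,"dz":0,"yaw":0},{"dx":0,"dy":-0.2,"dz":0,"yaw":0},{"dx":-0.1,"dy":-0.35,"dz":0,"yaw":0},{"dx":-0.2,"dy":-0.5,"dz":0,"yaw":0},{"dx":-0.295,"dy":-0.65,"dz":0,"yaw":0},{"dx":-0.295,"dy":-0.8,"dz":0,"yaw":0},{"dx":-0.295,"dy":-0.9,"dz":0,"yaw":0},{"dx":-0.295,"dy":-1,"dz":0,"yaw":0},{"dx":-0.295,"dy":-1,"dz":0,"yaw":0},{"dx":-0.295,"dy":-1,"dz":0,"yaw":0}]'
python3 tilt.py w14
python3 - <<'E'
from h import *
np.set_printoptions(precision=4,suppress=True)
s=bot.state();Rm=R.from_rotvec(s['orientation']).as_matrix();t=np.array(s['tool_pos'])
print((np.array([.5066,.2297,.1479])-t)@Rm/.12)
E
```

```text
clock: 19.25
tool_pos: [0.5289, 0.0625, 0.2201]
orientation: [3.138, -0.123, -0.0]
force: [-0.8, -0.4, -1.4]
opening: 0.0269
clock: 20.25
tool_pos: [0.503, 0.1847, 0.2201]
orientation: [3.138, -0.124, -0.0]
force: [0.6, -0.2, -1.5]
opening: 0.0266
button 1043 [-0.0052  0.     -0.033 ] normal [-0.2559  0.0087 -0.9667] tilt about y deg 14.826249652521296 centre-based 8.92184930017753
-30 1622 front x (mid y) 0.00777815708345897
-20 1264 front x (mid y) 0.010713072048507742
-10 817 front x (mid y) 0.013368954863815665
0 654 front x (mid y) 0.016165112435822578
10 507 front x (mid y) 0.01872289673787926
20 327 front x (mid y) 0.021302235608601804
30 1061 front x (mid y) 0.026968492646702008
50 139 front x (mid y) 0.027069374687376406
[-0.0009 -0.3806  0.6018]
```

View pics/w14.png

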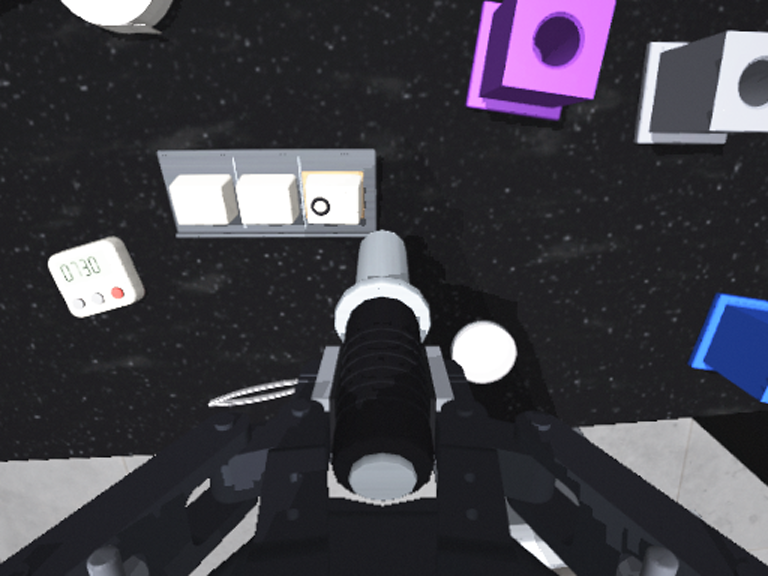

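```bash
python3 blk.py w14.npz | head -2; python3 -m jog '[{"dx":0,"dy":-0.1,"dz":0,"yaw":0},{"dx":0,"dy":-0.25,"dz":0,"yaw":0},{"dx":0,"dy":-0.38,"dz":0.1,"yaw":0},{"dx":0,"dy":-0.38,"dz":0.2,"yaw":0},{"dx":0,"dy":-0.38,"dz":0.35,"yaw":0},{"dx":0,"dy":-0.38,"dz":0.5,"yaw":0},{"dx":0,"dy":-0.38,"dz":0.6,"yaw":0},{"dx":0,"dy":-0.38,"dz":0.6,"yaw":0},{"dx":0,"dy":-0.38,"dz":0.6,"yaw":0},{"dx":0,"dy":-0.38,"dz":0.6,"yaw":0}]'
python3 tilt.py w15
python3 - <<'E'
from h import *
np.set_printoptions(precision=4,suppress=True)
s=bot.state();Rm=R.from_rotvec(s['orientation']).as_matrix();t=np.array(s['tool_pos']);print(t)
ring=np.array([.5411,.2270,.043]);tip=t+np.array([.0294,-.0023,-.0856]);
n=np.array([-.2563,.0202,.9664]);v=tip-ring;print('tip-ring along n',v@n,'lateral',v-(v@n)*n)
for nm in ['side','scene']:
    p,d,c=snap(nm)
    uv=proj(np.array([ring,tip]),c);print(uv)
    u,v=uv.mean(0).astype(int);save(p,nm+'15.png',(u-35,v-35,u+35,v+30),9);print(u,v)
    np.savez(nm+'15.npz',p=p,d=d,mtx=c['mtx'],k1=c['k1'],pose=c['pose'])
E
```

```text
0 911 z 0.021729278996377777 c,size,ang ((-0.5608234405517578, -0.1055145263671875), (38.22422790527344, 30.768442153930664), 88.75654602050781) n [0.0296 0.0006 0.9996] lo/hi [[-0.0144, -0.0189], [0.0141, 0.0178]]
ring 56 ((-1.4101420640945435, 8.293755531311035), 7.087536811828613) [0.5411 0.2267 0.0428]
clock: 21.3
tool_pos: [0.5071, 0.231, 0.1491]
orientation: [-3.138, 0.123, -0.002]
force: [-0.3, 0.1, -1.1]
opening: 0.0269
button 867 [-0.0056  0.     -0.033 ] normal [-0.2553 -0.0005 -0.9669] tilt about y deg 14.79182925948644 centre-based 9.692012311778907
-30 1620 front x (mid y) 0.00774719782017792
-20 1256 front x (mid y) 0.01068255433484867
-10 797 front x (mid y) 0.013365575829771086
0 657 front x (mid y) 0.01607276755796814
10 516 front x (mid y) 0.01877690115343464
20 330 front x (mid y) 0.021260490315026803
30 1060 front x (mid y) 0.0267098811079581
50 148 front x (mid y) 0.02706530310754339
[0.5072 0.231  0.1492]
tip-ring along n 0.02113950908666025 lateral [0.0009 0.0013 0.0002]
[[255.167  215.5986]
 [256.2404 210.23  ]]
255 212
[[247.731  227.1046]
 [248.6023 221.8771]]
248 224
```

View pics/w15.png

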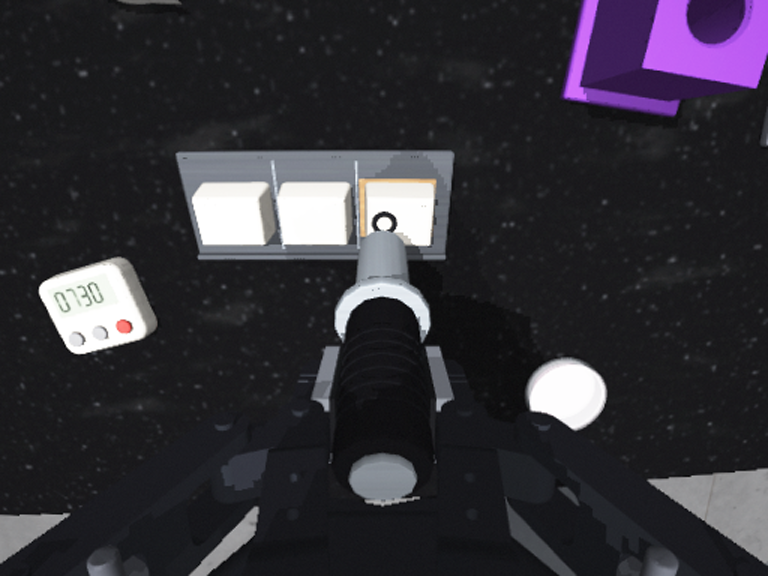

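View pics/side15.png

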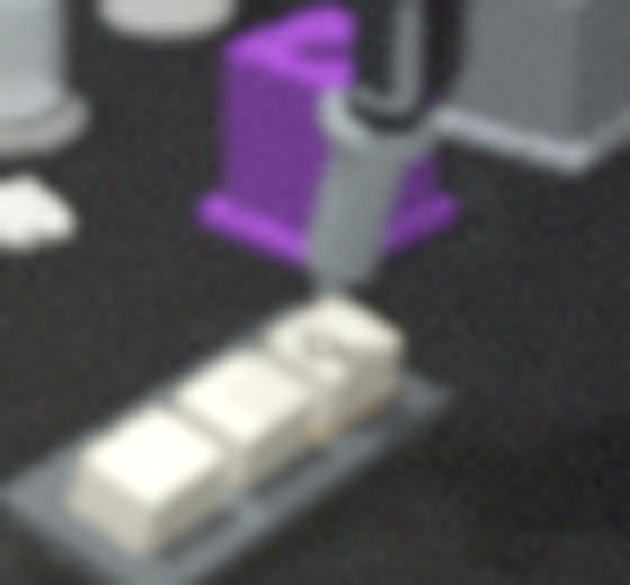

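View pics/scene15.png

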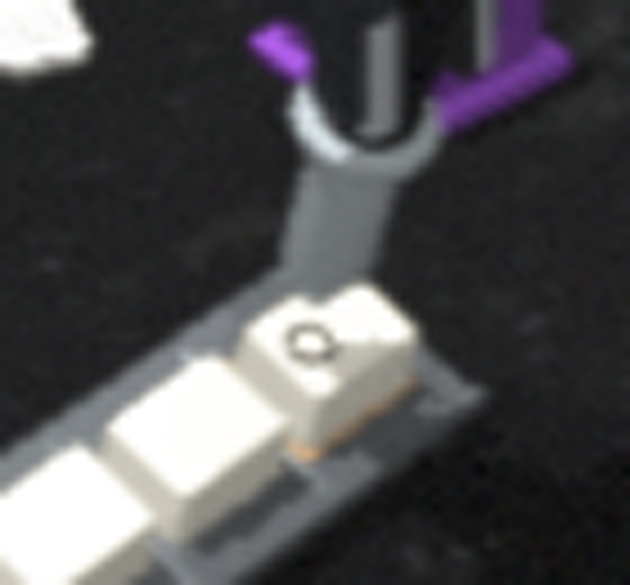

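```bash
cat > favg.py <<'E'
from h import *
import sys
np.set_printoptions(precision=3,suppress=True)
F=[];T=[]
for i in range(12):
    bot.read_camera('wrist');s=bot.state();F.append(s['force']);T.append(s['tool_pos'])
F=np.array(F);T=np.array(T);print('F',F.mean(0),'se',F.std(0)/12**.5,'T',T.mean(0)*1000,T.std(0)*1000)
tip=T.mean(0)+np.array([.0294,-.0023,-.0856]);n=np.array([-.2563,.0202,.9664]);v=tip-np.array([.5411,.2270,.043])
print('Fn',F.mean(0)@n,'gap nominal mm',1000*v@n,'lat',1000*(v-(v@n)*n),bot.state()['clock'])
E
python3 favg.py
python3 -m jog '[{"dx":0.005,"dy":0.004,"dz":0.02,"yaw":0},{"dx":0.01,"dy":0.004,"dz":0.04,"yaw":0},{"dx":0.016,"dy":0.004,"dz":0.06,"yaw":0},{"dx":0.021,"dy":0.004,"dz":0.08,"yaw":0},{"dx":0.027,"dy":0.004,"dz":0.1,"yaw":0},{"dx":0.031,"dy":0.004,"dz":0.118,"yaw":0},{"dx":0.036,"dy":0.004,"dz":0.135,"yaw":0},{"dx":0.04,"dy":0.004,"dz":0.151,"yaw":0},{"dx":0.04,"dy":0.004,"dz":0.151,"yaw":0},{"dx":0.04,"dy":0.004,"dz":0.151,"yaw":0}]'
python3 favg.py
python3 - <<'E'
from h import *
for nm in ['side','scene','wrist']:
    p,d,c=snap(nm)
    b=dict(side=(220,177,290,242),scene=(213,189,283,254),wrist=(200,100,320,220))[nm];save(p,nm+'16.png',b,9 if nm!='wrist' else 5)
E
```

```text
F [ 0.13   0.203 -1.65 ] se [0.16  0.089 0.136] T [506.543 230.752 148.499] [0.145 0.071 0.244]
Fn -1.6240054093128777 gap nominal mm 20.581182642090535 lat [0.118 1.036 0.009] 22.05
clock: 23.05
tool_pos: [0.5112, 0.2299, 0.1301]
orientation: [3.139, -0.123, 0.0]
force: [0.2, -0.4, -1.3]
opening: 0.0269
F [-0.028  0.226 -1.431] se [0.149 0.155 0.141] T [511.229 229.874 130.245] [0.027 0.023 0.043]
Fn -1.371276246005799 gap nominal mm 1.7223120649440167 lat [-0.029  0.539 -0.019] 23.65
```

View pics/side16.png

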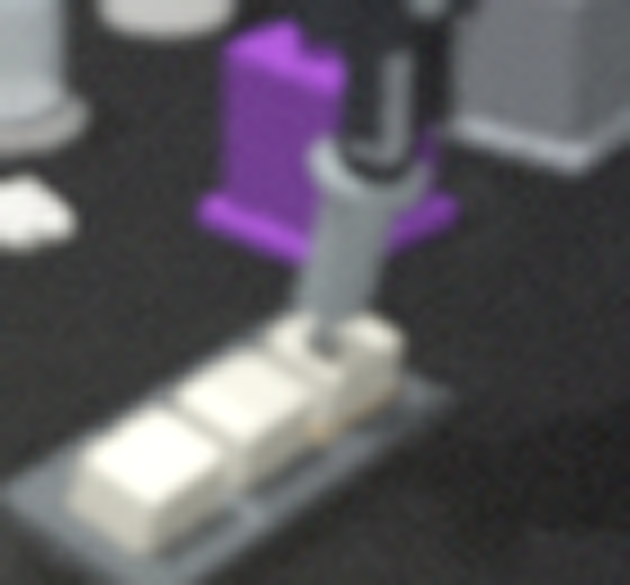

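View pics/scene16.png

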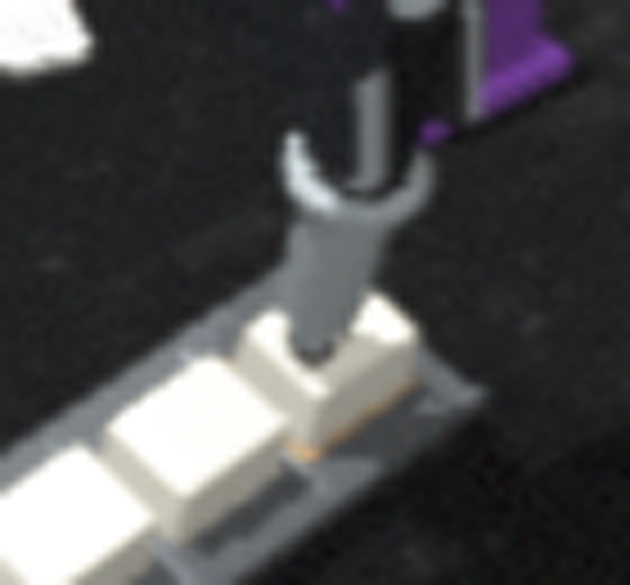

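View pics/wrist16.png

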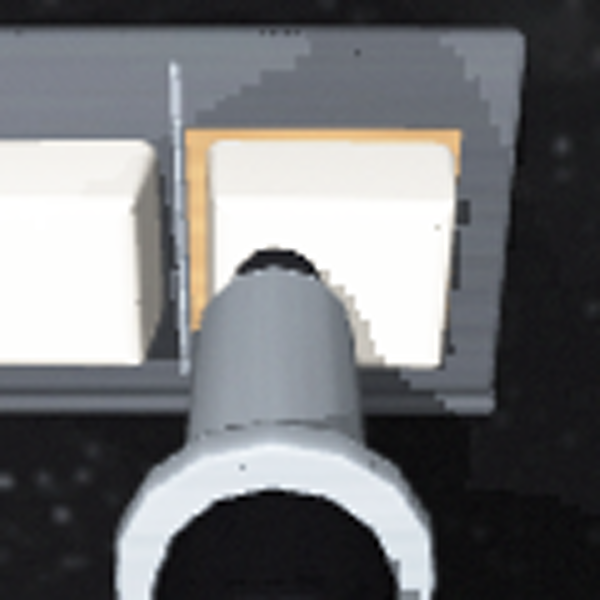

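```bash
python3 -m jog '[{"dx":0.001,"dy":0,"dz":0.004,"yaw":0},{"dx":0.002,"dy":0,"dz":0.008,"yaw":0},{"dx":0.003,"dy":0,"dz":0.012,"yaw":0},{"dx":0.004,"dy":0,"dz":0.017,"yaw":0},{"dx":0.006,"dy":0,"dz":0.022,"yaw":0},{"dx":0.007,"dy":0,"dz":0.027,"yaw":0},{"dx":0.009,"dy":0,"dz":0.033,"yaw":0},{"dx":0.01,"dy":0,"dz":0.04,"yaw":0},{"dx":0.01,"dy":0,"dz":0.04,"yaw":0},{"dx":0.01,"dy":0,"dz":0.04,"yaw":0}]'
python3 favg.py; python3 tilt.py w17
```

```text
clock: 24.8
tool_pos: [0.5125, 0.2298, 0.1255]
orientation: [-3.139, 0.123, -0.0]
force: [-1.3, -0.1, 0.6]
opening: 0.0266
F [-0.325  0.074  0.615] se [0.216 0.151 0.141] T [512.453 229.803 125.435] [0.021 0.015 0.028]
Fn 0.6787464626976504 gap nominal mm -3.2412088534730477 lat [-0.078  0.569 -0.032] 25.4
button 851 [-0.0057  0.     -0.033 ] normal [-0.2593  0.0049 -0.9658] tilt about y deg 15.029791750311047 centre-based 9.884873021122146
-30 1604 front x (mid y) 0.007784522068344817
-20 1263 front x (mid y) 0.010704392480130588
-10 802 front x (mid y) 0.013375911736317404
0 639 front x (mid y) 0.016103879257907336
10 530 front x (mid y) 0.0187887980904949
20 325 front x (mid y) 0.021210108914117804
30 1062 front x (mid y) 0.026837358917348574
50 143 front x (mid y) 0.027045155926945928
```

```bash
python3 -m jog '[{"dx":0.001,"dy":0,"dz":0.004,"yaw":0},{"dx":0.002,"dy":0,"dz":0.008,"yaw":0},{"dx":0.003,"dy":0,"dz":0.012,"yaw":0},{"dx":0.004,"dy":0,"dz":0.016,"yaw":0},{"dx":0.006,"dy":0,"dz":0.022,"yaw":0},{"dx":0.006,"dy":0,"dz":0.022,"yaw":0},{"dx":0.006,"dy":0,"dz":0.022,"yaw":0},{"dx":0.006,"dy":0,"dz":0.022,"yaw":0},{"dx":0.006,"dy":0,"dz":0.022,"yaw":0},{"dx":0.006,"dy":0,"dz":0.022,"yaw":0}]'
python3 favg.py; python3 tilt.py w18; python3 blk.py w18.npz
python3 - <<'E'
from h import *
for nm in ['side','scene','wrist']:
    p,d,c=snap(nm)
    b=dict(side=(220,177,290,242),scene=(213,189,283,254),wrist=(200,100,320,220))[nm];save(p,nm+'18.png',b,9 if nm!='wrist' else 5)
E
```

```text
clock: 26.45
tool_pos: [0.5131, 0.2297, 0.1228]
orientation: [-3.139, 0.123, -0.0]
force: [-0.5, 0.4, 2.0]
opening: 0.0268
F [-0.78   0.375  1.744] se [0.098 0.199 0.125] T [513.129 229.74  122.745] [0.019 0.016 0.015]
Fn 1.8928988192454355 gap nominal mm -6.015296101131167 lat [-0.113  0.561 -0.041] 27.05
button 852 [-0.0058  0.     -0.033 ] normal [-0.2587  0.0018 -0.966 ] tilt about y deg 14.991729378622848 centre-based 9.94751596422655
-30 1625 front x (mid y) 0.007731897902408982
-20 1246 front x (mid y) 0.010511449582767514
-10 805 front x (mid y) 0.01332430057398185
0 662 front x (mid y) 0.016086295335439267
10 525 front x (mid y) 0.018848867275930187
20 319 front x (mid y) 0.021255436489490017
30 1058 front x (mid y) 0.026632911556066046
50 146 front x (mid y) 0.027018916451529658
0 1094 z 0.02163906129358339 c,size,ang ((-0.26146888732910156, -0.6895580291748047), (38.45598602294922, 30.043376922607422), 88.24441528320312) n [ 0.0482 -0.0034  0.9988] lo/hi [[-0.0138, -0.0192], [0.0143, 0.0174]]
ring 0 ((0.0, 0.0), 0.0) [nan nan nan]
1 1729 z 0.02168805771798362 c,size,ang ((-0.5188694000244141, 49.55305480957031), (39.13332748413086, 30.618314743041992), 89.81928253173828) n [ 0.0329 -0.0033  0.9995] lo/hi [[-0.0147, 0.0308], [0.0143, 0.0677]]
2 1692 z 0.021630376822796442 c,size,ang ((-0.14273643493652344, 98.0459213256836), (38.72340393066406, 31.279399871826172), 87.9815673828125) n [ 0.0327 -0.0061  0.9994] lo/hi [[-0.0143, 0.0795], [0.0145, 0.1158]]blk.py:15: RuntimeWarning: Mean of empty slice.
  dk=m&(g<300)&(np.hypot(L[...,0],L[...,1]-.008)<.011);print('ring',dk.sum(),cv2.minEnclosingCircle((L[dk][:,:2]*1000).astype(np.float32)),P[dk].mean(0))
  ret = um.true_divide(
```

View pics/side18.png

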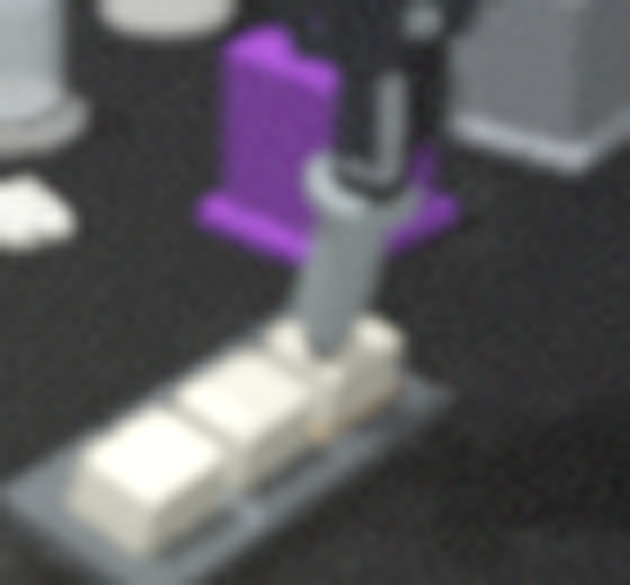

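View pics/scene18.png

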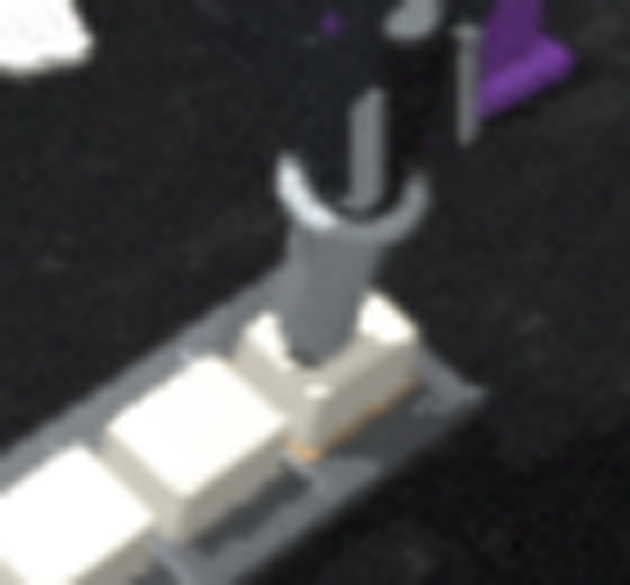

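View pics/wrist18.png

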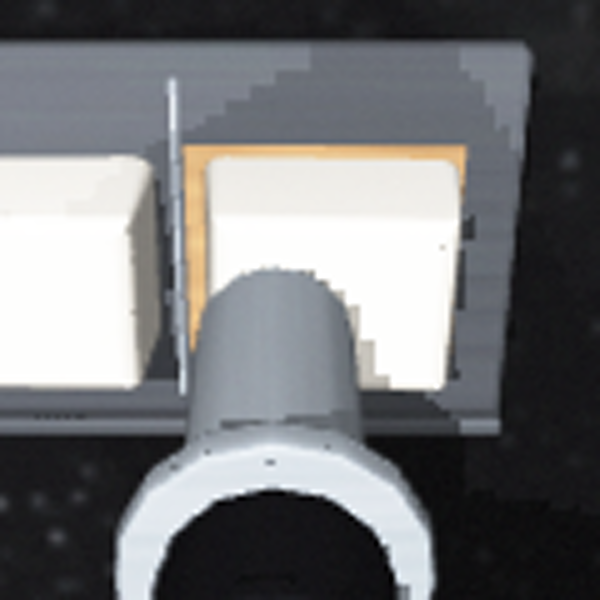

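```bash
cat > ov.py <<'E'
from h import *
np.set_printoptions(precision=4,suppress=True)
s=bot.state();Rm=R.from_rotvec(s['orientation']).as_matrix();t=np.array(s['tool_pos'])
n=np.array([-.2563,.0202,.9664]);x=np.array([.9635,-.0758,.257]);y=np.array([.0785,.9969,0])
ring=np.array([.5411,.2270,.043])
off=np.array([.0294,-.0023,-.0856]);tip=t+off
a=np.linspace(0,2*np.pi,60)
def circ(c,r): return c+r*(np.cos(a)[:,None]*x+np.sin(a)[:,None]*y)
nose=tip+.014*n
boxes=dict(side=(220,177,290,242),scene=(213,189,283,254),wrist=(200,100,320,220))
for nm in boxes:
    p,d,c=snap(nm);b=boxes[nm];k=9 if nm!='wrist' else 5
    im=cv2.resize(p[b[1]:b[3],b[0]:b[2]],None,fx=k,fy=k,interpolation=cv2.INTER_CUBIC)
    for C,r,col in [(nose,.012,(255,0,0)),(ring,.0075,(0,200,0)),(nose+.041*n,.019,(0,0,255)),(nose+.047*n,.019,(0,0,255))]:
        uv=(proj(circ(C,r),c)-[b[0],b[1]]+.5)*k
        cv2.polylines(im,[uv.round().astype(np.int32)],True,col,1)
    # block top outline in row_b check
    O=np.array([.547,.2187,.0217])
    for kk,cc in [(0,(255,0,255)),(1,(0,255,255))]:
        q=[O+(-.0006+sx*.017)*x+(-.0003+.049*kk+sy*.021)*y+.022*n for sx,sy in[(-1,-1),(1,-1),(1,1),(-1,1)]]
        cv2.polylines(im,[((proj(np.array(q),c)-[b[0],b[1]]+.5)*k).round().astype(np.int32)],True,cc,1)
    cv2.imwrite('pics/ov_%s.png'%nm,im[:,:,::-1])
E
python3 ov.py
```

```text
(no output)
```

View pics/ov_scene.png

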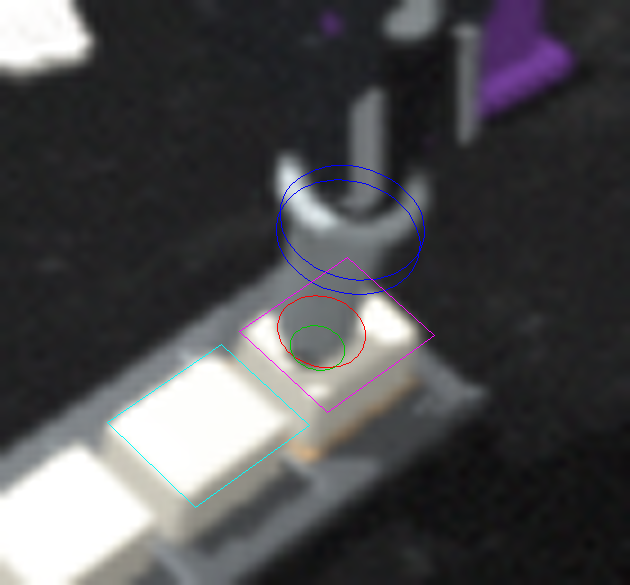

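View pics/ov_side.png

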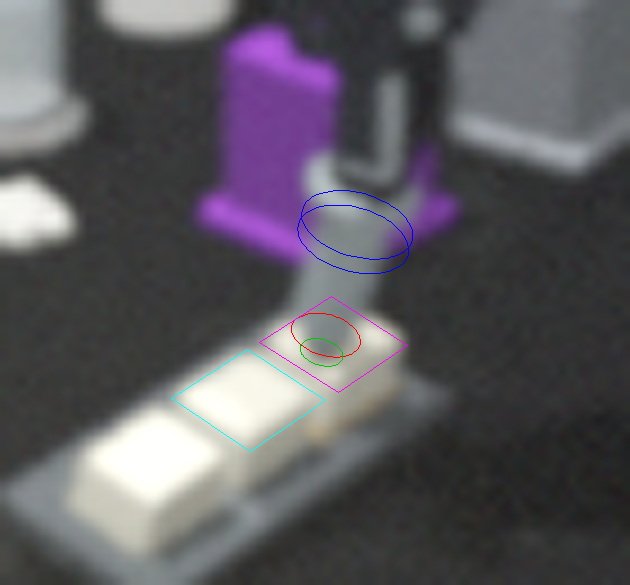

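View pics/ov_wrist.png

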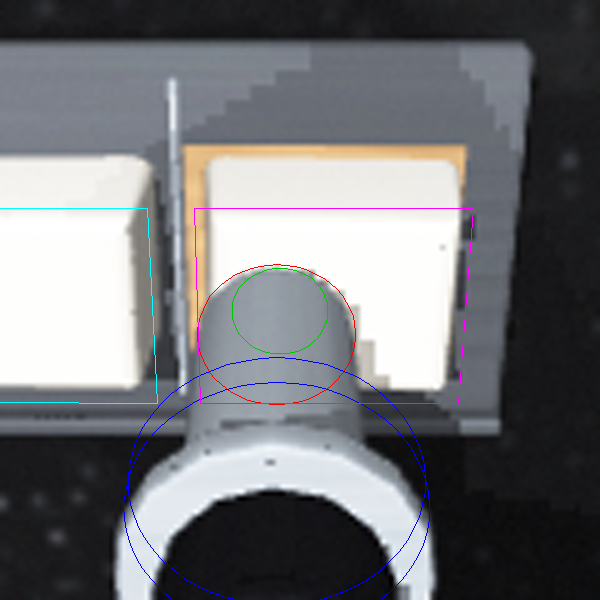

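```bash
python3 favg.py
python3 - <<'E'
from rig import bot
print(bot.state()['clock'],bot.state()['opening']);print(bot.close_job())
E
```

```text
F [-0.9    0.204  1.727] se [0.139 0.105 0.104] T [513.108 229.724 122.727] [0.016 0.016 0.009]
Fn 1.9037481773245464 gap nominal mm -6.028334666827154 lat [-0.137  0.546 -0.048] 28.0
28.0 0.026958017621905462
the job is handed in; nothing more can be done
None
```

The block is on the slip and the probe is pressing on its ring; I handed the job in at 28.0 s. No verdict came back, so the figures below are my own measurements.

**Block:** I set it level against the slope and let go, and it settled flat on the deck with the ring up. Depth measurements put it within about 1 mm and 1–2° of the two fixed blocks, and it had not moved when checked again under the probe.

**Probe:** The arm moves could not tilt the tool. I lifted the probe part way and leaned its barrel on the edge of the stand's hole until it turned about 15° in the fingers. The last tilt reading was about 15.0°, and the tray needs 14.9°. I then lowered it onto the ring along the line square to the face.

**Last checks:**
- **Tip pushed in:** The arm position gives 6.0 mm. The force rise of about 3.4 N gives about 6.5 mm, so the two agree to half a millimetre.
- **Tip on the ring:** It is about 0.6 mm from the ring's centre by calculation. The wrist overlay agreed. The side and scene overlays agreed to about 1.5 mm, which is within camera calibration.
- **Grip:** The fingers still hold the handle, at 26.9 mm opening with 60 N, and nothing was moving.

**Disagreement or not checked:**
- **Tilt:** Early on, the button-face reading was 10–11.5° against about 14–15° from the handle surface. They agreed in the later readings.
- **Tip hidden:** The pressed tip is behind the barrel in every view, so its position on the ring is calculated, not seen.
- **Bystanders:** The dish, cassette and timer were not measured again at the end. I did not notice the arm touching any of them.

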